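# Empty the carrier magazine with the pull hook

### The job

The lot is finished: throw the magazine's gate lever over into the green-marked notch, draw every carrier left deep in the lanes out onto the apron with the pull hook, and set the carriers upright into the compartments of the grey tray, flat on its floor, one each. Lay the pull hook back in its wooden rest and throw the gate lever back into the red-marked notch. Never let a carrier tip over (its springs would spill), move carriers inside the lanes with nothing but the hook, and leave the other things on the table alone.

Things in the scene. Friction and masses are not known exactly. Their poses are not given: they have to be found in the camera images.
- magazine: Fixed three-lane magazine under grey cover strips with 12 mm sight slots. Origin on the table in the plane of the lane mouths, mid-width; +y points out of the mouths, lanes run 214 mm to -y; -x is the lever side. Lane centres x = -60, 0, +60 mm, 36 mm wide, floor 8 mm, cover underside 92, top 96 mm above the table. Open level apron to y = +150 mm, x -106 to +106 mm.
- mouth_0 (a point): Middle of the floor of lane x = -60 mm, in the mouth plane (axes as the magazine).
- mouth_1 (a point): The same for lane x = 0.
- mouth_2 (a point): The same for lane x = +60 mm.
- shaft_end (a point): Point on the axis of the gate shaft in the lever's plane: magazine x = -128, y = -70, z = 112 mm. The shaft runs along the magazine's x.
- gate_lever (a joint): Gate lever angle (rad). 0: red notch, gate shut, lever leaning 45 degrees to magazine +y; 0.785: yellow, upright; 1.571: green, gate up, lever 45 degrees to -y. Each notch catches from about 0.1 rad off; elsewhere it stays put. 3 to 7 N at the grip; stops at -0.06, 1.63. It turns the clear gate: at green it stands 190 to 205 mm above the table, behind the mouths.
- carrier_0: Spring carrier (may be absent): blue sled 30 x 100 x 16 mm, 0.22 kg; springs in it to 24 mm high. Origin: centre of underside; y lengthways, z up; same either way round. Orange crossbar over its middle along x: 26 mm wide, 10 mm thick in y, 36 to 48 mm high; free before and behind it above 24 mm. Hook it behind the bar or pinch the bar from above. Starts in lane x = -60 mm, 95 to 150 mm deep.
- carrier_1: Like carrier_0, in lane x = 0.
- carrier_2: Like carrier_0, in lane x = +60 mm.
- pull_hook: Pull hook, 0.22 kg. Black flat-sided handle 22 wide (x), 120 long (y), 30 mm high; origin under the handle's middle. A 7 mm steel rod, axis 22 mm above the origin, runs to y = -255 mm and ends in a 7 mm prong turned down to z = 0.5 mm. Balances 40 mm in front (-y) of the handle's middle. Starts in its rest.
- hook_tip (a point): Centre of the round end of the prong: y = -255, z = 4 mm from the pull hook's origin.
- hook_rest: Fixed wooden rest, origin on the table. The hook laid in it has the same axes, its origin 20 mm above the rest's. Saddle at y = +45 mm under the handle's rear (30 mm between ears, ears to 34 mm); fork at y = -150 mm under the rod (20 mm between ears, ears to 51.5 mm). Base 46 mm wide, 6 mm thick, y -178 to +62 mm.
- tray: Loose grey tray, 134 x 120 mm, walls 24 mm high, 0.5 kg. Origin: centre of the underside; inner floor 4 mm up. Three compartments side by side at x = -44, 0, +44 mm, each 40 mm wide in x and 114 mm long in y, parted by ribs 17 mm high.
- micrometer: Bystander: outside micrometer lying behind the work.
- screwdriver: Bystander: yellow screwdriver.
- weight: Bystander: steel calibration weight, 44 mm across, 55 mm high.
- marker: Bystander: red and white marker pen near the table's front edge.
- lever_grip (a point): Middle of the lever's black grip: a round bar 20 mm across and 50 mm long, parallel to the shaft (magazine x), 90 mm from the shaft axis, in the plane magazine x = -158 mm. Pinch it across from above; it does not turn on the lever.

How it is judged:
By the outcome, as a careful person would: the job done as asked, in the order asked, and still so for the second after the job is handed in, with the robot touching nothing.
Of carrier_0, carrier_1, carrier_2 only 2 to 3 are there at a start; the rules pass over those that are not, and their reading is None.
At some moment in a run one of tray may be knocked a few centimetres aside while the robot is not near it.
It also fails if it takes over 208 s, if anything falls off the work surface, if the arm or the gripper's body presses on something with over 40 N, if the wrist force passes 120 N, or if a joint passes its speed limit or range.

### The arm

A 6-joint arm with a two-finger parallel gripper is mounted at the origin on a cart in front of the work surface, level with it; the furniture and walls round the work are solid. World frame = base frame: x ahead of the robot, y to its left, z up, the work surface at z = 0. Lengths are in mm, angles in degrees, forces in N, time in s.
With the tool pointing down it reaches from about 275 to 850 mm from the base axis. Payload 19 kg.
Tool frame: the origin (TCP) lies at the very end of the fingers, on their centre line; the grasp point (between the pads) lies behind it (manip.grasp_offset is the z of the grasp point in the tool frame, in mm); z points along the fingers, y is the direction in which the jaws open and shut (so a half turn about z gives the same grasp; the last joint's range is limited). The gripper opens to 85 mm and grips with 20 to 120 N. Pads are 22 mm wide; open, the fingers measure 114 mm over their backs; the gripper's body (76 mm by 85 mm) begins 54 mm behind the grasp point. The pads swing forward as they close: fully open they stand 13 mm farther back than shut.
Start: joints at [-84.397, 8.623, 82.357, -0, 89.026, -7.678], TCP at [132.07, -559.596, 231.267] pointing down, gripper open.
Joint ranges: [-160.23, 160.23], [-39.13, 120.54], [6.94, 153.29], [-79.49, 259.48], [9.18, 160.14], [-161.06, 161.06]. Speed limits (degrees/s): [108.29, 108.29, 127.2, 172.46, 172.46, 172.46].

### API

Orientations are given as [roll, pitch, yaw] about the fixed x, y, z axes, in that order (R = Rz(yaw) Ry(pitch) Rx(roll)).
In Python, from rig import manip, imaging, finish_job gives the robot as it stands.
- The arm moves only by the shell command python3 -m creep 'ROWS'. ROWS is text: rows parted by semicolons, each of 7 numbers parted by spaces: the shift along the tool's x, y, z in cm, then the turn, a rotation vector about the tool's x, y, z in degrees, then the finger opening in cm, from 0 to 8.54. A call has 1 to 10 rows; each row shifts and turns the commanded pose from where the row before left it, along the tool's axes as they then stand; what a row does not reach is not made up. A row lasts 1/8 s, in which the tool goes at most 62.5 mm and 10.7 degrees, less where a joint would pass 70% of its speed; a pose out of reach is approached as far as the arm can. A call with a gripper value outside its range is refused whole. The fingers move at their own pace and stop on an object; the grip force is fixed at half the most. Time passes only in rows, so rows that do not move let the fingers close. It gives the time, the measured TCP pose, the force and the opening at its end, in the units of the state.
- manip.get_obs(): the state, without advancing time (a new reading comes with each control period).
- imaging.snapshot(name): name is "scene" or "top" or "wrist"; returns a dict with "pixels" (400x640x3 uint8, red, green, blue), "intrinsics" (3x3 intrinsics, pixels), "eye" and "rotation" of the camera in the world. Camera axes: x right, y up, looking along -z (the intrinsics and any distortion apply to the point x, -y, -z); pixel columns grow to the right and rows downward; lengths in mm; the calibration is good to about 2 mm. A picture is of the moment at which its call begins. There is no depth.
- finish_job(): hands the job in, once; it reports no verdict.
The state is a dict: "t": time; "joint_positions": joint angles; "qvel": joint speeds; "joint_torque": joint torques, N m; "tcp_pos": TCP position; "tool_rot": TCP orientation; "wrist_force": force on the tool from outside, world axes, zero at the start; "ft_torque": the same for the moment, N m; "width": finger opening in mm.
Only numpy, scipy, OpenCV 4.12 (cv2) and the standard library are available. Lean on these libraries where they do the work, as an engineer would, in place of code of your own. Each camera call takes 0.05 s, during which the arm holds its last target. There are 200 camera calls.

## Working session

There is one attempt and no reset: what is moved stays moved. The work goes in short steps, Python scripts to look and compute and a shell command to move; the robot and the scene stay as the last step left them, time stands still between calls to the robot, and variables do not carry over. Pictures are saved under pics/ and viewed, about 12 in all and at most 16, crops included, and the job is handed in when it is done.

```bash
ls; mkdir -p pics; python3 - <<'E'
from rig import manip, imaging
import cv2
print(manip.get_obs(), manip.grasp_offset)
for n in ("scene","top"):
    s=imaging.snapshot(n); cv2.imwrite(f"pics/{n}0.png",s["pixels"][:,:,::-1]); print(n,s["intrinsics"],s["eye"],s["rotation"],[k for k in s])
E
```

```text
pics
{'t': 0.0, 'joint_positions': array([-8.43965105e+01,  8.65253722e+00,  8.23929392e+01,  7.46774707e-04,
        8.90276668e+01, -7.67717865e+00]), 'qvel': array([-0.03234828, -0.01011295, -0.07319051, -0.13292127,  0.03941427,
        0.02073648]), 'joint_torque': array([-2.20086731e-03, -7.13040733e+01, -5.70882332e+01, -3.66942804e-04,
        8.67627910e-03, -4.61578236e-05]), 'tcp_pos': array([ 132.05421776, -559.37139835,  230.66027792]), 'tool_rot': array([-1.79927612e+02, -1.05112651e-02,  1.32806484e+01]), 'wrist_force': array([-0.06462891,  0.90869598,  1.01659737]), 'ft_torque': array([-0.03045371,  0.00536785, -0.0120715 ]), 'width': 85.08270932552907} -18.700000000000003
scene [[392.74917697   0.         320.07535584]
 [  0.         392.74917697 210.91660203]
 [  0.           0.           1.        ]] [-633.6855894   824.68617942  712.58247209] [  67.64605623    0.93690598 -121.89627655] ['pixels', 'intrinsics', 'eye', 'rotation']
top [[499.72003635   0.         315.6665296 ]
 [  0.         499.72003635 193.49594592]
 [  0.           0.           1.        ]] [ 386.96268679   90.1491423  1752.67654603] [  6.19763282   0.22780451 -91.28566791] ['pixels', 'intrinsics', 'eye', 'rotation']
```

View pics/scene0.png

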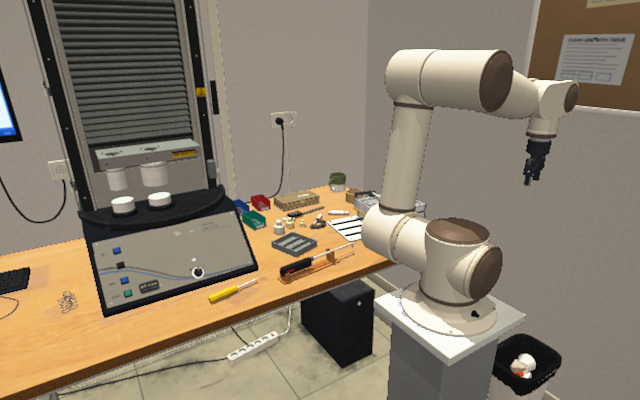

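```bash
python3 -c "
import cv2
i=cv2.imread('pics/top0.png'); cv2.imwrite('pics/top0c.png',cv2.resize(i[40:340,120:520],None,fx=2,fy=2,interpolation=cv2.INTER_CUBIC))"
```

```text
(no output)
```

View pics/top0c.png

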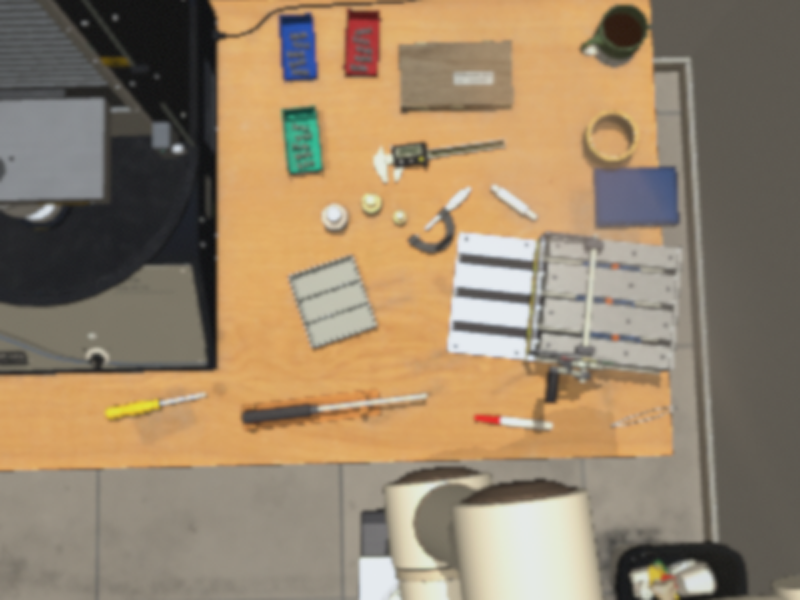

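```bash
cat > h.py <<'E'
import numpy as np, cv2
from scipy.spatial.transform import Rotation as R
from rig import manip, imaging
def rot(e): return R.from_euler('xyz',e,degrees=True)
def snap(name,path=None,crop=None,fx=1):
    s=imaging.snapshot(name)
    if path:
        i=s["pixels"][:,:,::-1]
        if crop: i=i[crop[1]:crop[3],crop[0]:crop[2]]
        cv2.imwrite(path,cv2.resize(i,None,fx=fx,fy=fx,interpolation=cv2.INTER_CUBIC))
    s.pop("pixels"); return s
def ray(s,u,v):
    K=s["intrinsics"]; d=np.array([(u-K[0,2])/K[0,0],-(v-K[1,2])/K[1,1],-1])
    return rot(s["rotation"]).apply(d)
def px2w(s,u,v,z=0):
    d=ray(s,u,v); e=np.array(s["eye"]); return (e+d*(z-e[2])/d[2])
def w2px(s,p):
    c=rot(s["rotation"]).inv().apply(np.atleast_2d(p)-np.array(s["eye"])); K=s["intrinsics"]
    return np.c_[K[0,0]*c[:,0]/-c[:,2]+K[0,2], -K[1,1]*c[:,1]/-c[:,2]+K[1,2]]
def rows(pos,yaw=None,tcp=None,rpy=None):
    """delta from present pose (or given tcp) to target tcp pos and yaw with tool down, in creep units"""
    o=manip.get_obs(); p=o["tcp_pos"] if tcp is None else np.array(tcp)
    r=rot(o["tool_rot"]); 
    t=rot([180,0,yaw]) if rpy is None else rot(rpy)
    d=r.inv().apply(np.array(pos)-p)/10; rv=(r.inv()*t).as_rotvec(degrees=True)
    return np.round(d,2),np.round(rv,2)
TOP=dict(intrinsics=np.array([[499.72003635,0,315.6665296],[0,499.72003635,193.49594592],[0,0,1]]),eye=[386.96268679,90.1491423,1752.67654603],rotation=[6.19763282,0.22780451,-91.28566791])
E
python3 - <<'E'
from h import *
c=lambda x,y,z:np.round(px2w(TOP,120+x/2,40+y/2,z),0)
print('apron corners',c(459,234,8),c(448,352,8))
print('bars',c(615,267,56),c(610,300,56),c(613,337,56))
print('cover corners',c(681,248,96),c(672,369,96))
print('grip',c(552,387,175))
print('tray',[c(*q,24) for q in((290,275),(352,257),(377,325),(315,348))])
print('hook handle rear/front, rod tip',c(243,416,50),c(315,410,50),c(427,398,42))
print('rest fork',c(372,403,51))
s=imaging.snapshot("wrist");print(s["intrinsics"],s["eye"],s["rotation"])
E
```

```text
apron corners [704. -30.   8.] [495.  -4.   8.]
bars [ 631. -292.   56.] [ 575. -281.   56.] [ 511. -283.   56.]
cover corners [ 655. -395.   96.] [ 453. -369.   96.]
grip [ 426. -157.  175.]
tray [array([635., 268.,  24.]), array([664., 160.,  24.]), array([544., 118.,  24.]), array([506., 227.,  24.])]
hook handle rear/front, rod tip [392. 348.  50.] [399. 226.  50.] [415.  35.  42.]
rest fork [409. 129.  51.]
[[343.46622599   0.         314.52112869]
 [  0.         343.46622599 198.19711493]
 [  0.           0.           1.        ]] [ 198.63851797 -543.66980552  374.47840167] [-15.65810989   0.10251745 -76.79747047]
```

```bash
python3 -c "
from h import *
print(rows([500,-150,330],-7))"
```

```text
(array([ 45.22, -31.41,  -9.88]), array([-0.05,  0.  , 20.28]))
```

```bash
python3 -m creep '4.52 -3.14 -0.99 0 0 0 8.5;4.52 -3.14 -0.99 0 0 0 8.5;4.52 -3.14 -0.99 0 0 0 8.5;4.52 -3.14 -0.99 0 0 0 8.5;4.52 -3.14 -0.99 0 0 0 8.5;4.52 -3.14 -0.99 0 0 0 8.5;4.52 -3.14 -0.99 0 0 0 8.5;4.52 -3.14 -0.99 0 0 0 8.5;4.52 -3.14 -0.99 0 0 0 8.5;4.52 -3.14 -0.99 0 0 0 8.5'
python3 -m creep '0 0 0 0 0 10 8.5;0 0 0 0 0 10 8.5;0 0 0 0 0 0 8.5;0 0 0 0 0 0 8.5'
python3 - <<'E'
from h import *
o=manip.get_obs();print(o["tcp_pos"],o["tool_rot"])
print(snap("wrist","pics/w1.png",None,1.25))
E
```

```text
t: 1.4
tcp_pos: [500.8, -148.5, 330.6]
tool_rot: [180.0, -0.0, 13.3]
wrist_force: [1.1, -0.8, 0.3]
width: 84.8
t: 1.9
tcp_pos: [499.8, -150.3, 330.2]
tool_rot: [-180.0, 0.0, -6.5]
wrist_force: [-0.0, 0.2, -0.6]
width: 85.0
[ 499.75060019 -150.27971867  330.24063799] [-1.79990609e+02  1.06295968e-02 -6.49324567e+00]
{'intrinsics': array([[343.46622599,   0.        , 314.52112869],
       [  0.        , 343.46622599, 198.19711493],
       [  0.        ,   0.        ,   1.        ]]), 'eye': array([ 567.74492362, -157.93457731,  473.93061195]), 'rotation': array([-1.56927256e+01,  6.61029757e-02, -9.65718850e+01])}
```

View pics/w1.png

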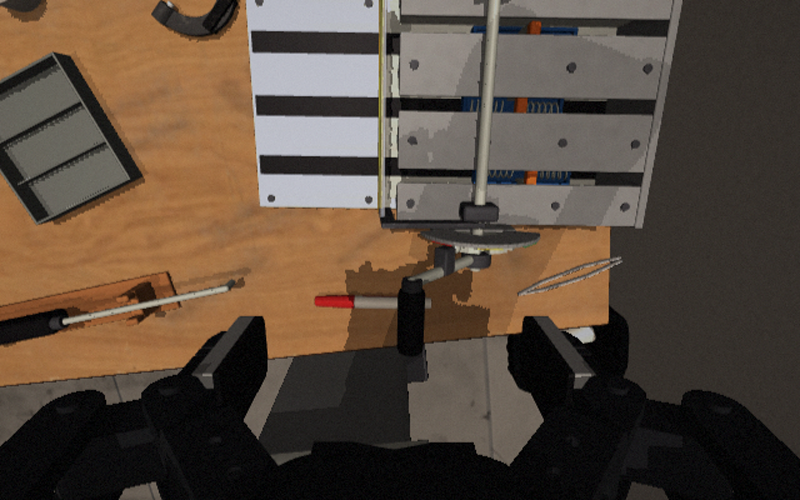

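```bash
cat >> h.py <<'E'
W1=dict(intrinsics=np.array([[343.46622599,0,314.52112869],[0,343.46622599,198.19711493],[0,0,1]]),eye=[567.74492362,-157.93457731,473.93061195],rotation=[-15.6927256,.0661029757,-96.571885])
E
python3 - <<'E'
from h import *
from scipy.optimize import least_squares
pts=[((261,207),(-106,150,8)),((640,228),(-106,-214,96)),((487,119),(0,-70,112)),((481,195),(-90,-70,112)),((411,319),(-158,-6.4,175.6))]
# edge of apron at top
def f(q):
    t=R.from_euler('z',q[2],degrees=True)
    r=[]
    for i,((u,v),l) in enumerate(pts):
        p=t.apply(l)+[q[0],q[1],0]; e=w2px(W1,p)[0]-[u/1.25,v/1.25]
        r+= [e[0]] if i in(2,3) else list(e)
    return np.array(r)
s=least_squares(f,[581,-166,-7],loss='soft_l1');print(s.x,np.round(f(s.x),1))
t=R.from_euler('z',-s.x[2],degrees=True)
for n,u,v,z in [('apr',261,207,8),('apr2',250,0,8),('cov',640,228,96),('cov2',682,0,96),('bar0',532,177,56),('bar1',521,105,56),('bar2',535,28,56),('grip',411,319,176),('mouthcover',385,207,96)]:
    p=px2w(W1,u/1.25,v/1.25,z); print(n,np.round(p),np.round(t.apply(p-[*s.x[:2],0])))
for n,u,v,z in [('tray',62,53,24),('tray',144,181,24),('tray',40,222,24),('handlefront',64,322,43),('rodtip',238,285,42)]: print(n,np.round(px2w(W1,u/1.25,v/1.25,z)))
E
```

```text
[ 585.8355595  -165.60122535   -6.61974375] [ 1.   1.8 -2.4 -0.2  0.9  0.6 -1.4 -0.7]
apr [501.  -4.   8.] [-103.  151.    8.]
apr2 [702. -33.   8.] [100. 145.   8.]
cov [ 455. -369.   96.] [-106. -217.   96.]
cov2 [ 637. -394.   96.] [  78. -221.   96.]
bar0 [ 506. -285.   56.] [ -65. -128.   56.]
bar1 [ 574. -277.   56.] [   1. -112.   56.]
bar2 [ 637. -292.   56.] [  66. -119.   56.]
grip [ 428. -155.  176.] [-158.   -8.  176.]
mouthcover [ 501. -142.   96.] [-87.  13.  96.]
tray [673. 153.  24.]
tray [544. 107.  24.]
tray [514. 230.  24.]
handlefront [405. 225.  43.]
rodtip [425.  26.  42.]
```

```bash
python3 - <<'E'
from h import *
from scipy.optimize import least_squares
P=[(261,207,8,-106,150),(250,0,8,None,150),(378,208,8,-106,None),(640,228,96,-106,-214),(682,0,96,None,-214),(495,3,112,None,-70),(482,190,112,None,-70),(411,319,175.6,-158,-6.4),
 (258,42,8,60,None),(258,105,8,0,None),(263,164,8,-60,None),(380,104,8,0,None),(384,42,8,60,None),(384,166,8,-60,None)]
def f(q):
    t=R.from_euler('z',-q[2],degrees=True); r=[]
    for u,v,z,x,y in P:
        l=t.apply(px2w(W1,u/1.25,v/1.25,z)-[q[0],q[1],0])
        if x is not None: r.append(l[0]-x)
        if y is not None: r.append(l[1]-y)
    return np.array(r)
s=least_squares(f,[581,-166,-7],loss='soft_l1');print(s.x,np.round(f(s.x),1))
E
```

```text
[ 586.96957694 -168.39480585   -7.18793733] [-0.4  2.7 -1.3 -0.1  0.4 -1.2 -3.7  2.5  2.9 -2.1 -0.3 -0.4  0.1  0.2
  2.4  0.9 -0.5]
```

```bash
python3 -m creep '-3.54 0.64 0 0 0 0 8.5;-3.54 0.64 0 0 0 0.7 8.5;0 0 4 0 0 0 8.5;0 0 4 0 0 0 8.5;0 0 4 0 0 0 8.5;0 0 3.3 0 0 0 8.5;0 0 2 0 0 0 8.5;0 0 0 0 0 0 8.5;0 0 0 0 0 0 8.5'
python3 -m creep '0 0 0 0 0 0 2.4;0 0 0 0 0 0 2.4;0 0 0 0 0 0 2.4;0 0 0 0 0 0 2.4;0 0 0 0 0 0 2.4;0 0 0 0 0 0 2.4'
python3 -c "
from h import *
print(snap('wrist','pics/w2.png')['eye'])"
```

```text
t: 3.08
tcp_pos: [428.4, -154.9, 158.4]
tool_rot: [180.0, -0.1, -7.4]
wrist_force: [-0.1, -0.3, 0.3]
width: 85.1
t: 3.82
tcp_pos: [428.0, -154.6, 157.3]
tool_rot: [-180.0, 0.0, -7.4]
wrist_force: [-0.8, -0.6, -0.3]
width: 24.0
[ 495.87131329 -163.32777165  301.00356231]
```

View pics/w2.png

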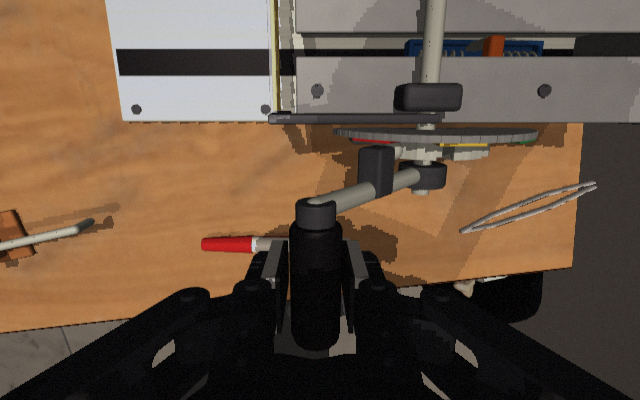

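The grip (≈315,270) sits between the pads. Throwing the lever along its arc.

```bash
python3 -m creep '0 0.68 -0.56 0 0 0 2.4;0 0.68 -0.56 0 0 0 2.4;0 0.78 -0.42 0 0 0 2.4;0 0.78 -0.42 0 0 0 2.4;0 0.84 -0.26 0 0 0 2.4;0 0.84 -0.26 0 0 0 2.4;0 0.88 -0.09 0 0 0 2.4;0 0.88 -0.09 0 0 0 2.4'
python3 -m creep '0 0.88 0.09 0 0 0 2.4;0 0.88 0.09 0 0 0 2.4;0 0.84 0.26 0 0 0 2.4;0 0.84 0.26 0 0 0 2.4;0 0.78 0.42 0 0 0 2.4;0 0.78 0.42 0 0 0 2.4;0 0.68 0.56 0 0 0 2.4;0 0.88 0.56 0 0 0 2.4;0 0.1 0 0 0 0 2.4;0 0 0 0 0 0 2.4'
python3 -c "
from h import *
print(snap('wrist','pics/w3.png'))"
```

```text
t: 4.88
tcp_pos: [419.8, -218.1, 184.2]
tool_rot: [-180.0, -0.0, -7.4]
wrist_force: [1.9, 7.0, 4.3]
width: 23.9
t: 6.12
tcp_pos: [411.2, -282.5, 156.1]
tool_rot: [-179.8, 0.1, -7.4]
wrist_force: [5.7, 13.3, -4.9]
width: 23.9
{'intrinsics': array([[343.46622599,   0.        , 314.52112869],
       [  0.        , 343.46622599, 198.19711493],
       [  0.        ,   0.        ,   1.        ]]), 'eye': array([ 479.1648565 , -291.76708589,  299.72134095]), 'rotation': array([-15.74152675,   0.26116406, -97.47700901])}
```

View pics/w3.png

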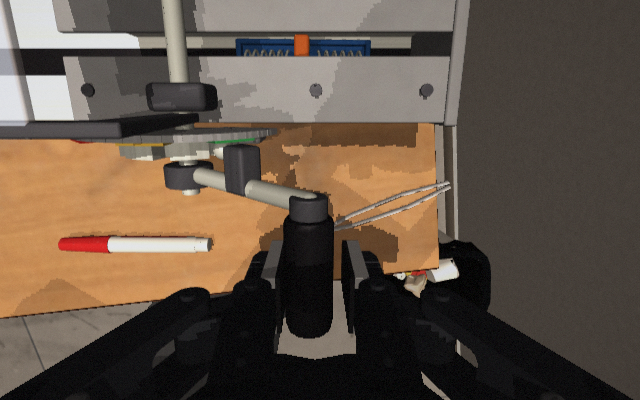

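```bash
python3 -m creep '0 -0.25 0 0 0 0 2.8;0 0 0 0 0 0 8.5;0 0 0 0 0 0 8.5;0 0 0 0 0 0 8.5;0 0 0 0 0 0 8.5;0 0 -2.5 0 0 0 8.5;0 0 -4 0 0 0 8.5;0 0 -4 0 0 0 8.5;0 0 -3 0 0 0 8.5;0 0 0 0 0 0 8.5'
python3 -c "
from h import *
snap('wrist','pics/w3b.png')"
python3 -m creep '-.75 -5.2 0 0 0 0 8.5;-.75 -5.2 0 0 0 0 8.5;-.75 -5.2 0 0 0 0 8.5;-.75 -5.2 0 0 0 0 8.5;-.75 -5.2 0 0 0 0 8.5;-.75 -5.2 0 0 0 0 8.5;-.75 -5.2 0 0 0 0 8.5;-.75 -5.2 0 0 0 0 8.5;-.75 -5.2 0 0 0 0 8.5;-.75 -5.2 0 0 0 0 8.5'
python3 -m creep '0 0 0 0 0 -10.24 8.5;0 0 0 0 0 -10.24 8.5;0 0 0 0 0 -10.24 8.5;0 0 0 0 0 -10.24 8.5;0 0 0 0 0 -10.24 8.5;0 0 1 0 0 -10.24 8.5;0 0 1 0 0 -10.24 8.5;0 0 1 0 0 -10.24 8.5;0 0 1 0 0 -10.24 8.5;0 0 1 0 0 -10.24 8.5'
python3 -m creep '0 0 0 0 0 0 8.5;0 0 0 0 0 0 8.5'
python3 -c "
from h import *
print(snap('wrist','pics/w4.png',None,1.25))"
```

```text
t: 7.42
tcp_pos: [412.0, -281.7, 294.5]
tool_rot: [179.9, -0.2, -7.4]
wrist_force: [0.1, -0.4, -0.9]
width: 85.1
t: 8.72
tcp_pos: [403.7, 245.8, 291.2]
tool_rot: [180.0, 0.1, -7.4]
wrist_force: [0.5, -1.0, 0.2]
width: 84.8
t: 9.98
tcp_pos: [403.9, 243.9, 240.8]
tool_rot: [-179.9, 0.0, 95.3]
wrist_force: [0.8, -0.3, 0.1]
width: 85.2
t: 10.22
tcp_pos: [404.3, 244.1, 242.2]
tool_rot: [-180.0, 0.0, 94.7]
wrist_force: [-0.0, 0.5, -0.4]
width: 85.1
{'intrinsics': array([[343.46622599,   0.        , 314.52112869],
       [  0.        , 343.46622599, 198.19711493],
       [  0.        ,   0.        ,   1.        ]]), 'eye': array([398.41615615, 312.61809866, 385.95559543]), 'rotation': array([-15.66959934,  -0.0252357 ,   4.65394536])}
```

View pics/w4.png

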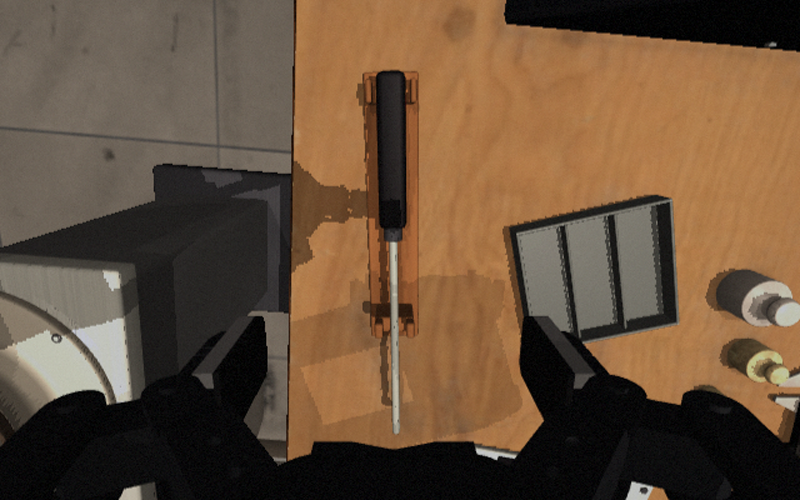

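```bash
python3 - <<'E'
from h import *
W=dict(intrinsics=W1["intrinsics"],eye=[398.41615615,312.61809866,385.95559543],rotation=[-15.66959934,-.0252357,4.65394536])
g=lambda u,v,z:px2w(W,u/1.25,v/1.25,z)
a,b,c=g(390,72,50),g(393,226,50),g(396,430,42)
print(a,b,c,np.linalg.norm(a-b),'mid',(a+b)/2)
d=a-c; print('yaw',np.degrees(np.arctan2(-d[0],d[1])),np.linalg.norm(d[:2]))
d=d[:2]/np.linalg.norm(d[:2]); print('origin from tip',c[:2]+d*258.5,'grip',c[:2]+d*218.5)
T=[g(512,228,24),g(671,197,24),g(678,322,24)]
print('tray',T,np.linalg.norm(T[0]-T[1]),np.linalg.norm(T[1]-T[2]))
for q in [(562,222,21),(580,335,21),(609,210,21),(624,330,21)]: print('rib',g(*q[:2],17 if q[2]==21 else 0))
W3=dict(intrinsics=W1["intrinsics"],eye=[479.1648565,-291.76708589,299.72134095],rotation=[-15.74152675,.26116406,-97.47700901])
t=R.from_euler('z',7.2,degrees=True)
for p in [px2w(W3,302,45,56),px2w(W1,532/1.25,177/1.25,56),px2w(W1,521/1.25,105/1.25,56),px2w(W1,535/1.25,28/1.25,56)]:
  print('bar',p,t.apply(p-[587,-168.4,0]))
E
```

```text
[393.12376903 351.13960085  50.        ] [404.62067081 236.72931733  50.        ] [423.58406142  38.48035523  42.        ] 114.98648497245688 mid [398.87221992 293.93445909  50.        ]
yaw 5.564383280032757 314.13951245541097
origin from tip [398.51881088 295.76226912] grip [402.39737963 255.9507544 ]
tray [array([507.78887651, 237.42872419,  24.        ]), array([637.95984479, 275.04792895,  24.        ]), array([673.92809359, 161.91682421,  24.        ])] 135.49791714329083 118.71125381213602
rib [552.82090673 244.88292383  17.        ]
rib [590.24467697 138.29699288  17.        ]
rib [591.64511151 258.75391154  17.        ]
rib [630.59991219 146.7857337   17.        ]
bar [ 515.62187835 -287.15947085   56.        ] [ -55.93077534 -126.76906774   56.        ]
bar [ 506.36860614 -285.39801471   56.        ] [ -65.33185174 -126.18124374   56.        ]
bar [ 573.83518519 -277.12200717   56.        ] [   0.5654744  -109.51469048   56.        ]
bar [ 637.23178934 -291.63614092   56.        ] [  65.28128071 -115.96867455   56.        ]
```

```bash
python3 -m creep '1.07 -0.09 4 0 0 -0.9 8.5;0 0 5 0 0 0 8.5;0 0 5 0 0 0 8.5;0 0 4 0 0 0 8.5;0 0 3 0 0 0 8.5;0 0 1.3 0 0 0 8.5;0 0 0 0 0 0 6;0 0 0 0 0 0 4;0 0 0 0 0 0 3'
python3 -m creep '0 0 0 0 0 0 2.5;0 0 0 0 0 0 1.5;0 0 0 0 0 0 1;0 0 0 0 0 0 1;0 0 0 0 0 0 1;0 0 0 0 0 0 1;0 0 0 0 0 0 1'
```

```text
t: 11.4
tcp_pos: [403.0, 255.0, 20.4]
tool_rot: [179.9, -0.0, 95.9]
wrist_force: [0.3, -0.2, -0.8]
width: 31.6
t: 12.28
tcp_pos: [403.0, 254.9, 20.0]
tool_rot: [179.9, -0.0, 95.9]
wrist_force: [0.6, -0.5, 7.3]
width: 21.3
```

```bash
python3 -m creep '0 0 -1 0 0 0 1;0 0 -2 0 0 0 1;0 0 -3 0 0 0 1;0 0 -3 0 0 0 1;0 0 -2 0 0 0 1;0 0 0 0 0 0 1'
cat >> h.py <<'E'
MO=np.array([587,-168.4]); MY=-7.2
def mag(x,y,z=0): return np.r_[R.from_euler('z',MY,degrees=True).apply([x,y,0])[:2]+MO,z]
def tomag(p): return R.from_euler('z',-MY,degrees=True).apply(np.array(p)-[*MO,0])
E
python3 - <<'E'
from h import *
print(rows(mag(0,240,90),82.8), mag(0,240,90))
W=dict(intrinsics=W1["intrinsics"],eye=[398.41615615,312.61809866,385.95559543],rotation=[-15.66959934,-.0252357,4.65394536])
for q in [(745,293,45),(720,290,10),(745,350,30)]: print(px2w(W,q[0]/1.25,q[1]/1.25,q[2]))
print(snap('wrist','pics/w5.png')['eye'])
E
```

```text
t: 13.02
tcp_pos: [402.9, 254.9, 130.8]
tool_rot: [179.9, -0.1, 95.9]
wrist_force: [0.2, 1.1, -1.9]
width: 21.2
(array([-20.62,  19.39,   4.11]), array([ 0.13, -0.07, 13.08])) [617.07997606  69.70752832  90.        ]
[707.74977223 201.7080747   45.        ]
[715.27394984 191.36864996  10.        ]
[738.35628882 141.71052805  30.        ]
[395.3730094  323.1935343  274.57053781]
```

```bash
python3 -m creep '-3.44 3.23 0 0 0 0 1;-3.44 3.23 0 0 0 0 1;-3.44 3.23 0 0 0 0 1;-3.44 3.23 0 0 0 0 1;-3.44 3.23 0 0 0 0 1;-3.44 3.23 0 0 0 0 1;0 0 0 0 0 6.54 1;0 0 0 0 0 6.54 1;0 0 0 0 0 0 1'
python3 - <<'E'
from h import *
o=manip.get_obs(); print(o["tcp_pos"],o["tool_rot"],tomag(o["tcp_pos"]))
print(rows(mag(0,240,62),82.8))
s=snap('wrist','pics/w6.png'); print(s["eye"],s["rotation"]); 
s=snap('scene','pics/s6.png',(240,170,440,320),3)
i=cv2.imread('pics/w6.png'); j=cv2.imread('pics/s6.png'); 
cv2.imwrite('pics/c6.png',np.vstack([i[:, :600],j[:200]]) if 0 else np.vstack([cv2.resize(i,(600,375)),j[150:375]]))
E
```

```text
t: 14.2
tcp_pos: [615.9, 69.2, 127.9]
tool_rot: [-179.9, 0.0, 82.8]
wrist_force: [-0.5, -0.2, -3.0]
width: 21.1
[615.93208455  69.15683533 127.89754921] [-1.79881971e+02  6.90286144e-03  8.28208916e+01] [ -1.0698199  239.30978044 127.89754921]
(array([0.07, 0.12, 6.59]), array([-0.12,  0.01,  0.02]))
[624.56582343 137.37402762 271.59538858] [-15.66704497   0.08639224  -7.25709166]
```

View pics/c6.png

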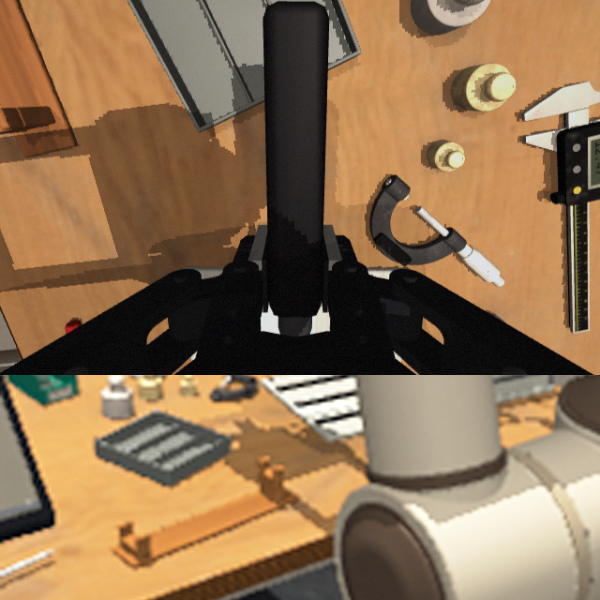

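```bash
python3 - <<'E'
from h import *
s=dict(intrinsics=W1["intrinsics"],eye=[624.56582343,137.37402762,271.59538858],rotation=[-15.66704497,.08639224,-7.25709166])
for y in (97,100,103):
  for z in (153,158,163):
    print(y,z,np.round(w2px(s,[mag(-1-11,239.3+y,z),mag(-1,239.3+y,z),mag(10,239.3+y,z)]),1).tolist())
i=cv2.imread('pics/w6.png').astype(int).sum(2)
print([ (r, np.where(i[r,200:440]<90)[0][[0,-1]]+200) for r in (8,20,60,120,200)])
E
```

```text
97 153 [[279.7, 7.4], [315.2, 7.4], [350.6, 7.3]]
97 158 [[278.1, 3.0], [315.2, 2.9], [352.3, 2.8]]
97 163 [[276.2, -2.0], [315.2, -2.0], [354.2, -2.1]]
100 153 [[279.5, -3.4], [315.2, -3.5], [350.9, -3.5]]
100 158 [[277.8, -8.4], [315.2, -8.5], [352.6, -8.6]]
100 163 [[275.9, -14.0], [315.2, -14.0], [354.5, -14.1]]
103 153 [[279.2, -14.4], [315.2, -14.5], [351.2, -14.5]]
103 158 [[277.5, -20.0], [315.2, -20.1], [352.9, -20.1]]
103 163 [[275.6, -26.2], [315.2, -26.2], [354.8, -26.3]]
[(8, array([284, 361])), (20, array([281, 366])), (60, array([282, 349])), (120, array([206, 347])), (200, array([285, 412]))]
```

```bash
python3 -m creep '-2.4 1.55 0 0 0 0 1;-2.4 1.55 0 0 0 0 1;0 0 1.1 0 0 0 1;0 0 1.1 0 0 0 1;0 0 0 0 0 0 1;0 0 0 0 0 0 1'
python3 -m creep '0 0 0.1 0 0 0 1;0 0 0.1 0 0 0 1;0 0 0 0 0 0 1;0 0 0 0 0 0 1' | egrep 'tcp_pos|force'
python3 -m creep '0 0 0.1 0 0 0 1;0 0 0 0 0 0 1;0 0 0 0 0 0 1' | egrep 'tcp_pos|force'
python3 -m creep '0 0 0.1 0 0 0 1;0 0 0 0 0 0 1;0 0 0 0 0 0 1' | egrep 'tcp_pos|force'
python3 -m creep '0 0 0.1 0 0 0 1;0 0 0 0 0 0 1;0 0 0 0 0 0 1' | egrep 'tcp_pos|force'
```

```text
t: 15.05
tcp_pos: [641.1, 18.3, 107.5]
tool_rot: [180.0, -0.0, 82.9]
wrist_force: [0.4, 0.5, -2.4]
width: 20.7
tcp_pos: [641.2, 17.7, 105.4]
wrist_force: [0.7, 0.8, -1.9]
tcp_pos: [641.2, 17.7, 104.3]
wrist_force: [-0.6, 0.7, -2.2]
tcp_pos: [641.2, 17.7, 103.3]
wrist_force: [-0.6, 1.2, -2.2]
tcp_pos: [641.2, 17.7, 102.3]
wrist_force: [0.2, 0.7, -2.1]
```

```bash

for k in a; do :; done
python3 -m creep '0 0 0.2 0 0 0 1;0 0 0 0 0 0 1;0 0 0 0 0 0 1' | egrep 'tcp_pos|force'
python3 -m creep '0 0 0.1 0 0 0 1;0 0 0 0 0 0 1;0 0 0 0 0 0 1' | egrep 'tcp_pos|force'
python3 -m creep '0 0 0.1 0 0 0 1;0 0 0 0 0 0 1;0 0 0 0 0 0 1' | egrep 'tcp_pos|force'
python3 -m creep '0 0 0.1 0 0 0 1;0 0 0 0 0 0 1;0 0 0 0 0 0 1' | egrep 'tcp_pos|force'
python3 -c "
from h import *
print(manip.get_obs()['ft_torque'])"
```

```text
tcp_pos: [641.2, 17.8, 100.3]
wrist_force: [-0.2, 0.8, -1.8]
tcp_pos: [641.2, 17.7, 99.3]
wrist_force: [-0.2, -0.9, -1.7]
tcp_pos: [641.2, 17.7, 98.3]
wrist_force: [-0.0, -0.1, -1.7]
tcp_pos: [641.2, 17.7, 97.3]
wrist_force: [0.4, -0.1, -2.1]
[ 0.01585035 -0.03911307  0.01772349]
```

```bash

python3 -m creep '0 0 0.1 0 0 0 1;0 0 0 0 0 0 1;0 0 0 0 0 0 1' | egrep 'tcp_pos|force'; python3 -c "
from h import *
print(manip.get_obs()['ft_torque'])"
python3 -m creep '0 0 0.1 0 0 0 1;0 0 0 0 0 0 1;0 0 0 0 0 0 1' | egrep 'tcp_pos|force'; python3 -c "
from h import *
print(manip.get_obs()['ft_torque'])"
python3 -m creep '0 0 0.1 0 0 0 1;0 0 0 0 0 0 1;0 0 0 0 0 0 1' | egrep 'tcp_pos|force'; python3 -c "
from h import *
print(manip.get_obs()['ft_torque'])"
```

```text
tcp_pos: [641.2, 17.7, 96.3]
wrist_force: [-0.3, -1.3, -2.9]
[-0.0138317   0.03466356 -0.03852137]
tcp_pos: [641.2, 17.8, 95.4]
wrist_force: [0.6, -0.3, -1.5]
[-0.03514918 -0.01223354  0.02977133]
tcp_pos: [641.2, 17.7, 94.4]
wrist_force: [-0.4, 0.7, -1.2]
[-0.23048301  0.019154   -0.02975812]
```

```bash

python3 -m creep '0 0 -2 0 0 0 1;0 0 -1 0 0 0 1;2.7 -1.52 0 0 0 0 1;2.7 -1.52 0 0 0 0 1;0 0 2.5 0 0 0 1;0 0 2.5 0 0 0 1;0 0 1.4 0 0 0 1;0 0 0 0 0 0 1;0 0 0 0 0 0 1' 
python3 -c "
from h import *
o=manip.get_obs();print(tomag(o['tcp_pos']))
s=snap('top','pics/t7.png',(300,130,480,265),4)"
```

```text
t: 20.42
tcp_pos: [618.4, 75.1, 61.5]
tool_rot: [179.9, -0.0, 82.8]
wrist_force: [0.1, 0.3, -1.7]
width: 21.2
[  0.59835163 245.47009085  61.4969593 ]
```

View pics/t7.png

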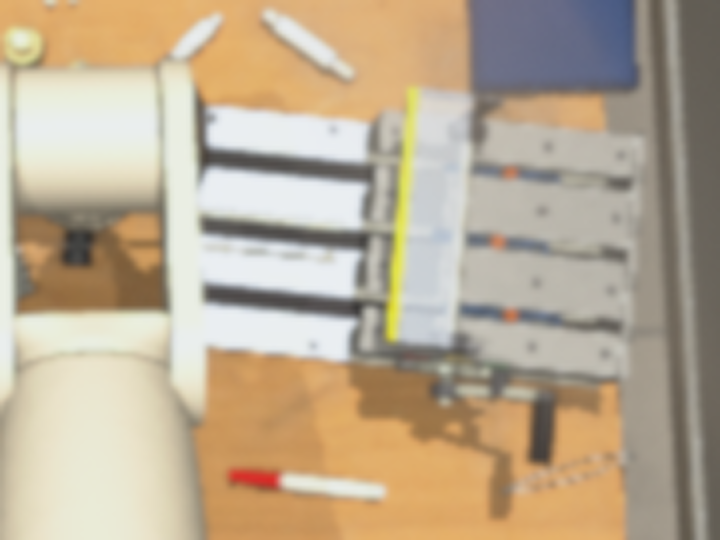

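```bash
python3 - <<'E'
from h import *
f=lambda p:(w2px(TOP,p)-[300,130])*4
print('tip exp',f([mag(0.6,29.5,83),mag(.6,100,83)]))
print('mouth pts z8',f([mag(0,0,8),mag(0,150,8),mag(0,0,92),mag(0,-214,96),mag(-106,-214,96),mag(106,-214,96)]))
for q in [(510,172),(497,241),(510,314)]: print(np.round(tomag(px2w(TOP,q[0]/4+300,q[1]/4+130,56)),1))
E
```

```text
tip exp [[337.66406197 220.65011048]
 [254.18941385 212.12786089]]
mouth pts z8 [[359.74142395 235.37625168]
 [189.70995633 218.00105905]
 [374.17817298 223.60676857]
 [631.0538449  249.16571244]
 [621.74879179 375.84228175]
 [640.23300899 124.20296336]]
[  61.3 -116.9   56. ]
[   0.8 -110.5   56. ]
[ -60.3 -126.5   56. ]
```

```bash

python3 -m creep '-2 -0.05 0.1 0 0 0 1;-2.7 0 0 0 0 0 1;-2.7 0 0 0 0 0 1;-2.7 0 0 0 0 0 1;-2.7 0 0 0 0 0 1;-1.7 0 0 0 0 0 1;-1 0 0 0 0 0 1;0 0 0 0 0 0 1;0 0 0 0 0 0 1' 
python3 -m creep '0 0 0.4 0 0 0 1;0 0 0.4 0 0 0 1;0 0 0.4 0 0 0 1;0 0 0.4 0 0 0 1;0 0 0 0 0 0 1;0 0 0 0 0 0 1'
python3 -c "
from h import *
o=manip.get_obs();print(tomag(o['tcp_pos']),o['ft_torque'])
s=snap('top','pics/t8.png',(380,150,470,230),8)"
```

```text
t: 21.6
tcp_pos: [597.9, -78.0, 59.3]
tool_rot: [-180.0, -0.0, 82.8]
wrist_force: [0.7, 0.7, -3.3]
width: 21.6
t: 22.35
tcp_pos: [597.9, -78.6, 43.4]
tool_rot: [180.0, -0.0, 82.8]
wrist_force: [-0.2, -0.2, -2.7]
width: 20.9
[-0.43413586 90.43918346 43.3796785 ] [-0.00759441 -0.02149744 -0.02646725]
```

View pics/t8.png

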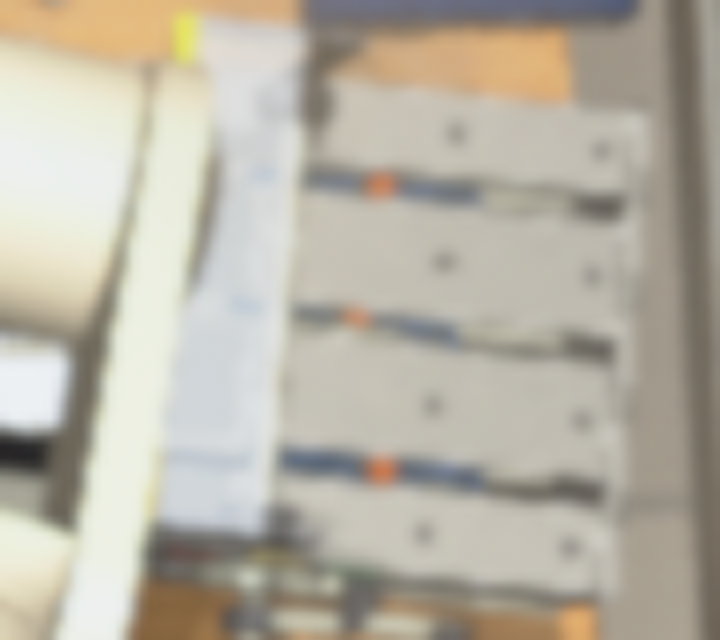

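```bash

python3 -m creep '0.5 0.04 0 0 0 0 1;1 0 0 0 0 0 1;1.5 0 0 0 0 0 1;1.5 0 0 0 0 0 1;1.5 0 0 0 0 0 1;1.5 0 0 0 0 0 1;1.5 0 0 0 0 0 1;1.5 0 0 0 0 0 1' 
python3 -m creep '1.5 0 0 0 0 0 1;1.5 0 0 0 0 0 1;1.5 0 0 0 0 0 1;1.5 0 0 0 0 0 1;1.5 0 0 0 0 0 1;1.3 0 0 0 0 0 1;0.8 0 0 0 0 0 1;0.5 0 0 0 0 0 1;0.2 0 0 0 0 0 1;0 0 0 0 0 0 1'
python3 -c "
from h import *
o=manip.get_obs();print(tomag(o['tcp_pos']),o['ft_torque'])
s=snap('top','pics/t9.png',(300,130,480,265),4)"
```

```text
t: 23.4
tcp_pos: [611.5, 26.6, 43.3]
tool_rot: [-180.0, -0.0, 82.8]
wrist_force: [0.2, -1.1, -1.7]
width: 20.9
t: 24.65
tcp_pos: [624.3, 127.6, 43.4]
tool_rot: [180.0, -0.0, 82.8]
wrist_force: [0.8, 0.3, -2.3]
width: 21.0
[-6.47551246e-02  2.98390150e+02  4.33531007e+01] [ 0.00549506 -0.01955854  0.04064579]
```

View pics/t9.png

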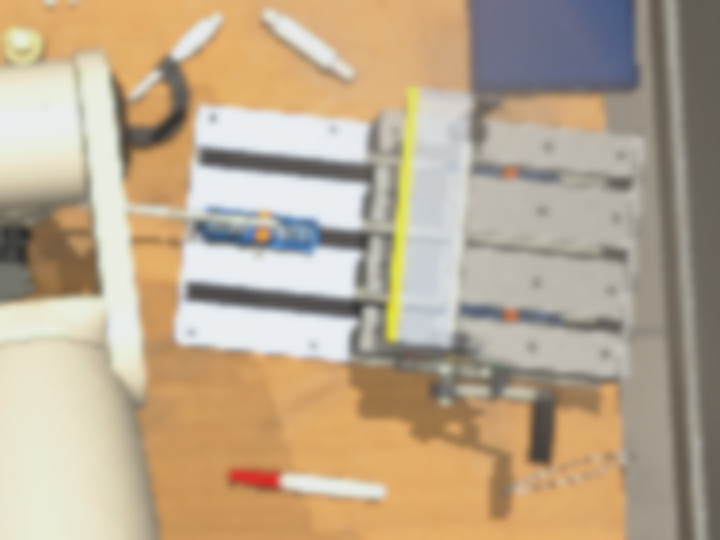

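```bash

python3 -m creep '-0.8 0 0 0 0 0 1;0 0 0 0 0 0 1;0 0 -0.9 0 0 0 1;0 0 -0.9 0 0 0 1;0 0 -1 0 0 0 1;0 -3 0 0 0 0 1;0 -3 0 0 0 0 1;0 0 1.1 0 0 0 1;0 0 0 0 0 0 1' 
python3 -m creep '-3 0 0 0 0 0 1;-3 0 0 0 0 0 1;-3 0 0 0 0 0 1;-3 0 0 0 0 0 1;-3 0 0 0 0 0 1;-3 0 0 0 0 0 1;-2.2 0 0 0 0 0 1;-1.5 0 0 0 0 0 1;0 0 0 0 0 0 1;0 0 0 0 0 0 1'
python3 -c "
from h import *
o=manip.get_obs();print(tomag(o['tcp_pos']),o['ft_torque'])"
```

```text
t: 25.82
tcp_pos: [563.9, 127.3, 60.2]
tool_rot: [-180.0, -0.0, 82.8]
wrist_force: [0.3, -0.4, -1.7]
width: 20.8
t: 27.08
tcp_pos: [536.8, -87.5, 60.3]
tool_rot: [-180.0, -0.0, 82.8]
wrist_force: [0.5, 0.5, -1.6]
width: 21.3
[-59.96097716  73.93778051  60.32613031] [ 0.00802382  0.03375357 -0.03619368]
```

```bash

python3 -m creep '0 0 0.6 0 0 0 1;0 0 0.6 0 0 0 1;0 0 0.45 0 0 0 1;0 0 0 0 0 0 1;0 0 0 0 0 0 1' 
python3 -m creep '0.5 0 0 0 0 0 1;1 0 0 0 0 0 1;1.5 0 0 0 0 0 1;1.5 0 0 0 0 0 1;1.5 0 0 0 0 0 1;1.5 0 0 0 0 0 1;1.5 0 0 0 0 0 1;1.5 0 0 0 0 0 1;1.5 0 0 0 0 0 1' 
python3 -m creep '1.5 0 0 0 0 0 1;1.5 0 0 0 0 0 1;1.5 0 0 0 0 0 1;1.5 0 0 0 0 0 1;1.5 0 0 0 0 0 1;1.3 0 0 0 0 0 1;0.8 0 0 0 0 0 1;0.5 0 0 0 0 0 1;0.2 0 0 0 0 0 1;0 0 0 0 0 0 1'
python3 -c "
from h import *
o=manip.get_obs();print(tomag(o['tcp_pos']),o['ft_torque'])
s=snap('top','pics/t10.png',(300,130,480,265),4)"
```

```text
t: 27.7
tcp_pos: [536.7, -88.0, 43.9]
tool_rot: [180.0, -0.0, 82.8]
wrist_force: [-0.3, -0.4, -1.5]
width: 21.1
t: 28.82
tcp_pos: [551.7, 32.1, 43.8]
tool_rot: [-180.0, -0.0, 82.8]
wrist_force: [-0.0, -1.5, -2.1]
width: 21.1
t: 30.08
tcp_pos: [564.6, 133.2, 43.8]
tool_rot: [180.0, -0.0, 82.8]
wrist_force: [0.8, 0.3, -1.9]
width: 21.1
[-60.05351267 296.43080334  43.8466072 ] [ 0.08702401 -0.02325155  0.03455942]
```

View pics/t10.png

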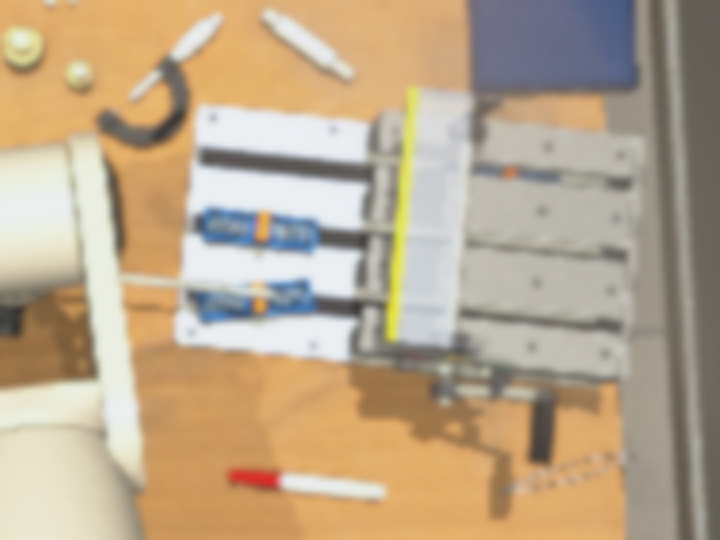

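```bash

python3 -m creep '-0.8 0 0 0 0 0 1;0 0 0 0 0 0 1;0 0 -0.9 0 0 0 1;0 0 -0.9 0 0 0 1;0 0 -0.9 0 0 0 1;0 3.62 0 0 0 0 1;0 3.62 0 0 0 0 1;0 3.62 0 0 0 -3 1;0 0 1.05 0 0 0 1;0 0 0 0 0 0 1' 
python3 -c "
from h import *
o=manip.get_obs();print(tomag(o['tcp_pos']),o['tool_rot'])"
python3 -m creep '-2.8 -.147 0 0 0 0 1;-2.8 -.147 0 0 0 0 1;-2.8 -.147 0 0 0 0 1;-2.8 -.147 0 0 0 0 1;-2.8 -.147 0 0 0 0 1;-2.8 -.147 0 0 0 0 1;-2.2 -.115 0 0 0 0 1;-1.5 -.078 0 0 0 0 1;0 0 0 0 0 0 1;0 0 0 0 0 0 1'
python3 -c "
from h import *
o=manip.get_obs();print(tomag(o['tcp_pos']),o['ft_torque'],o['tool_rot'])"
```

```text
t: 31.38
tcp_pos: [670.4, 111.8, 59.3]
tool_rot: [-179.9, 0.0, 85.8]
wrist_force: [-0.7, 0.7, -2.0]
width: 21.2
[ 47.58707511 288.44502507  59.34637401] [-1.79875428e+02  7.48741842e-03  8.57850113e+01]
t: 32.62
tcp_pos: [645.6, -91.3, 60.3]
tool_rot: [-180.0, -0.0, 85.8]
wrist_force: [-0.2, 0.5, -1.7]
width: 21.3
[48.45242302 83.81815091 60.30918325] [-0.00712403 -0.02042668  0.01872676] [-1.79994637e+02 -2.12805253e-02  8.58153244e+01]
```

Lower, pull 213 mm.

```bash

python3 -m creep '0 0 0.6 0 0 0 1;0 0 0.6 0 0 0 1;0 0 0.45 0 0 0 1;0 0 0 0 0 0 1;0 0 0 0 0 0 1' 
python3 -m creep '0.5 .026 0 0 0 0 1;1 .052 0 0 0 0 1;1.5 .079 0 0 0 0 1;1.5 .079 0 0 0 0 1;1.5 .079 0 0 0 0 1;1.5 .079 0 0 0 0 1;1.5 .079 0 0 0 0 1;1.5 .079 0 0 0 0 1;1.5 .079 0 0 0 0 1' 
python3 -m creep '1.5 .079 0 0 0 0 1;1.5 .079 0 0 0 0 1;1.5 .079 0 0 0 0 1;1.5 .079 0 0 0 0 1;1.3 .07 0 0 0 0 1;1 .052 0 0 0 0 1;0.7 .037 0 0 0 0 1;0.5 .026 0 0 0 0 1;0.2 0.01 0 0 0 0 1;0 0 0 0 0 0 1'
python3 -m creep '-0.8 -.04 0 0 0 0 1;0 0 0 0 0 0 1;0 0 -0.9 0 0 0 1;0 0 -0.9 0 0 0 1;0 0 -2 0 0 0 1;0 0 -3 0 0 0 1;0 0 -3 0 0 0 1;0 0 0 0 0 0 1'
python3 -c "
from h import *
o=manip.get_obs();print(tomag(o['tcp_pos']),o['ft_torque'])
s=snap('top','pics/t11.png',(300,130,480,265),4)
print(rows([402.9,254.9,140],95.9))"
```

```text
t: 33.25
tcp_pos: [645.6, -92.0, 43.9]
tool_rot: [180.0, -0.0, 85.8]
wrist_force: [0.1, -0.2, -2.2]
width: 21.4
t: 34.38
tcp_pos: [660.7, 28.3, 43.8]
tool_rot: [-180.0, -0.0, 85.8]
wrist_force: [1.0, -1.2, -3.4]
width: 21.2
t: 35.62
tcp_pos: [672.8, 123.6, 43.9]
tool_rot: [180.0, -0.0, 85.8]
wrist_force: [-0.9, 0.1, -1.8]
width: 21.3
t: 36.62
tcp_pos: [673.0, 115.9, 145.8]
tool_rot: [179.7, -0.0, 85.8]
wrist_force: [-0.1, -0.2, -2.8]
width: 21.2
[ 49.6948673  292.80183236 145.77896381] [ 0.02430492  0.02189156 -0.04111506]
(array([ 11.91, -27.88,   0.29]), array([ 1.400e-01, -1.000e-02, -1.009e+01]))
```

View pics/t11.png

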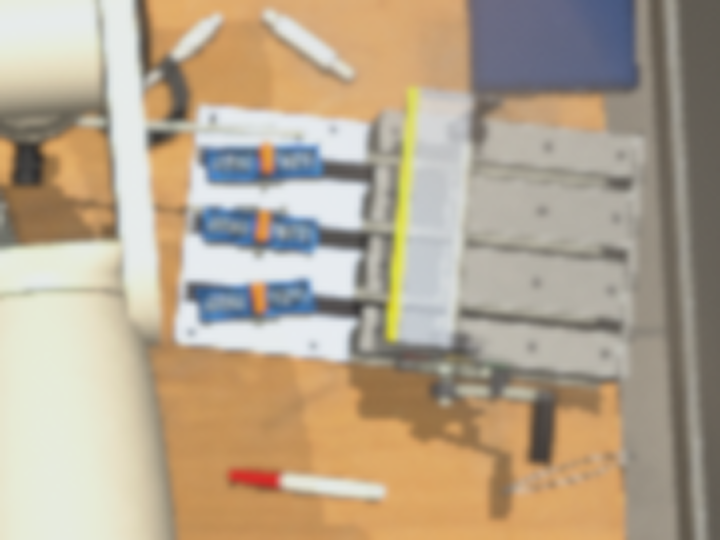

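```bash

python3 -m creep '1.985 -4.647 0 0 0 0 1;1.985 -4.647 0 0 0 0 1;1.985 -4.647 0 0 0 0 1;1.985 -4.647 0 0 0 0 1;1.985 -4.647 0 0 0 0 1;1.985 -4.647 0 0 0 0 1;0 0 0 0 0 -5 1;0 0 0 0 0 -5.1 1;0 0 0 0 0 0 1;0 0 0 0 0 0 1'
python3 -m creep '0 0 3 0 0 0 1;0 0 3 0 0 0 1;0 0 1.5 0 0 0 1;0 0 0 0 0 0 1;0 0 0 0 0 0 1'
python3 -c "
from h import *
print(rows([403.0,254.9,20],95.9))"
```

```text
t: 37.92
tcp_pos: [402.3, 254.7, 141.4]
tool_rot: [-180.0, 0.0, 95.8]
wrist_force: [0.9, -0.8, -2.3]
width: 21.2
t: 38.55
tcp_pos: [403.0, 255.1, 67.8]
tool_rot: [179.9, -0.0, 95.9]
wrist_force: [0.5, -0.1, -2.3]
width: 21.1
(array([-0.02, -0.01,  4.78]), array([ 0.07, -0.03, -0.02]))
```

```bash

python3 -m creep '0 0 1.2 0 0 0 1;0 0 1.2 0 0 0 1;0 0 1 0 0 0 1;0 0 0.8 0 0 0 1;0 0 0.5 0 0 0 1;0 0 0 0 0 0 1;0 0 0 0 0 0 1;0 0 0 0 0 0 1'
python3 -m creep '0 0 0 0 0 0 2.6;0 0 0 0 0 0 3.2;0 0 0 0 0 0 4;0 0 0 0 0 0 6;0 0 0 0 0 0 8.5;0 0 0 0 0 0 8.5;0 0 0 0 0 0 8.5;0 0 -3 0 0 0 8.5;0 0 -4 0 0 0 8.5;0 0 -4 0 0 0 8.5'
python3 -m creep '0 0 -5 0 0 0 8.5;0 0 -5 0 0 0 8.5;0 0 -2 0 0 0 8.5;0 0 0 0 0 0 8.5;0 0 0 0 0 0 8.5'
python3 -c "
from h import *
s=snap('wrist','pics/w12.png');print(s['eye'],s['rotation'])"
```

```text
t: 39.55
tcp_pos: [402.5, 254.9, 20.0]
tool_rot: [180.0, -0.0, 95.9]
wrist_force: [-3.6, -1.2, 6.4]
width: 21.2
t: 40.8
tcp_pos: [402.3, 254.8, 131.0]
tool_rot: [-180.0, -0.0, 95.9]
wrist_force: [0.4, 0.0, 0.0]
width: 85.2
t: 41.42
tcp_pos: [402.2, 254.7, 248.8]
tool_rot: [-179.9, 0.0, 95.9]
wrist_force: [0.6, -0.3, -0.5]
width: 85.0
[395.08295747 323.19575636 392.44935622] [-15.68675064   0.02766097   5.82193497]
```

View pics/w12.png

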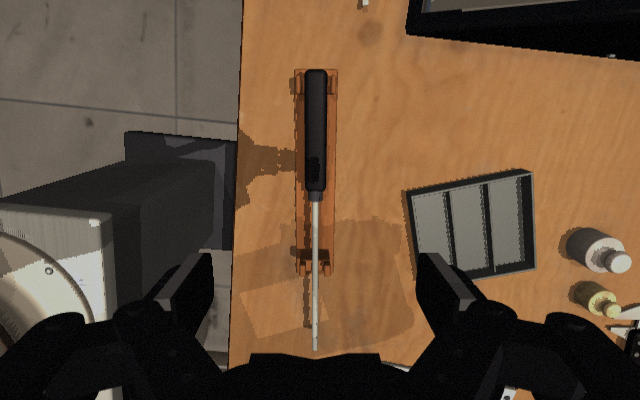

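```bash

python3 -m creep '0 0 0 0 0 10.3 8.5;0 0 0 0 0 10.3 8.5;0 0 0 0 0 10.3 8.5;0 0 0 0 0 10.3 8.5;0 0 0 0 0 10.3 8.5;0 0 0 0 0 10.3 8.5;0 0 0 0 0 10.3 8.5;0 0 0 0 0 10.3 8.5;0 0 0 0 0 10.3 8.5;0 0 0 0 0 10.2 8.5'
python3 -m creep '2.386 4.45 -.16 0 0 0 8.5;2.386 4.45 -.16 0 0 0 8.5;2.386 4.45 -.16 0 0 0 8.5;2.386 4.45 -.16 0 0 0 8.5;2.386 4.45 -.16 0 0 0 8.5;2.386 4.45 -.16 0 0 0 8.5;2.386 4.45 -.16 0 0 0 8.5;0 0 0 0 0 0 8.5;0 0 0 0 0 0 8.5'
cat > see.py <<'E'
from h import *
def carriers(path):
    s=imaging.snapshot("wrist"); cv2.imwrite(path,s["pixels"][:,:,::-1])
    hsv=cv2.cvtColor(s["pixels"],cv2.COLOR_RGB2HSV)
    blue=cv2.inRange(hsv,(100,100,40),(130,255,255)); org=cv2.inRange(hsv,(5,200,120),(18,255,255))
    both=cv2.morphologyEx(blue|org,cv2.MORPH_CLOSE,np.ones((5,5)))
    for c in cv2.findContours(both,cv2.RETR_EXTERNAL,cv2.CHAIN_APPROX_NONE)[0]:
        if cv2.contourArea(c)<1500: continue
        P=np.array([px2w(s,*q[0],24)[:2] for q in c[::2]],np.float32)
        r=cv2.minAreaRect(P); b=cv2.boxPoints(r); e=max((b[1]-b[0],b[2]-b[1]),key=np.linalg.norm)
        e=e*np.sign(e[1]); x,y,w,h=cv2.boundingRect(c)
        m=np.zeros_like(org); m[y:y+h,x:x+w]=org[y:y+h,x:x+w]
        cc=max(cv2.findContours(m,cv2.RETR_EXTERNAL,cv2.CHAIN_APPROX_NONE)[0],key=cv2.contourArea)
        bb=cv2.minAreaRect(np.array([px2w(s,*q[0],56)[:2] for q in cc],np.float32))
        print('sled',np.round(r[0],1),np.round(r[1],1),'yaw',round(float(np.degrees(np.arctan2(-e[0],e[1]))),1),'bar',np.round(bb[0],1),np.round(bb[1],1),round(bb[2],1),'mag',np.round(tomag([*bb[0],0])[:2],1))
E
python3 -c "
from see import *
carriers('pics/w13.png')"
```

```text
t: 42.72
tcp_pos: [402.2, 254.7, 248.7]
tool_rot: [180.0, 0.1, -7.3]
wrist_force: [0.8, -0.3, 0.5]
width: 85.1
t: 43.85
tcp_pos: [530.0, -74.4, 260.1]
tool_rot: [-180.0, 0.1, -7.0]
wrist_force: [-0.2, 0.7, -0.8]
width: 85.2
sled [534.7 -72.5] [34.1 99.8] yaw 3.2 bar [536.3 -72.5] [24.1  9.2] 2.8 mag [-62.3  88.8]
sled [597.3 -78. ] [99.8 29.4] yaw -8.3 bar [597.3 -78.2] [ 8.8 23.5] 82.5 mag [-1.1 90.8]
sled [658.1 -83.2] [ 33.6 100. ] yaw 0.5 bar [649.6 -79.6] [12.9  3.5] 15.2 mag [51.  95.9]
```

```bash

python3 -m creep '0.57 -0.26 0 0 0 -10 5;0 0 4 0 0 0 5;0 0 5 0 0 0 5;0 0 5 0 0 0 5;0 0 4 0 0 0 5;0 0 2.5 0 0 0 5;0 0 1.5 0 0 0 5;0 0 0.5 0 0 0 5;0 0 0 0 0 0 5;0 0 0 0 0 0 5'
python3 -m creep '0 0 0 0 0 0 3;0 0 0 0 0 0 2;0 0 0 0 0 0 1.5;0 0 0 0 0 0 1;0 0 0 0 0 0 0.5;0 0 0 0 0 0 0.5;0 0 0 0 0 0 0.5'
python3 -m creep '0 0 -0.3 0 0 0 0.5;0 0 -0.7 0 0 0 0.5;0 0 -2 0 0 0 0.5;0 0 -3 0 0 0 0.5;0 0 -4 0 0 0 0.5;0 0 -5 0 0 0 0.5;0 0 -4 0 0 0 0.5;0 0 0 0 0 0 0.5'
```

```text
t: 45.15
tcp_pos: [536.7, -72.8, 36.9]
tool_rot: [180.0, -0.1, 3.0]
wrist_force: [0.3, -0.2, -0.0]
width: 49.7
t: 46.02
tcp_pos: [536.4, -72.8, 36.2]
tool_rot: [180.0, -0.0, 3.0]
wrist_force: [-0.5, -1.4, 5.2]
width: 8.5
t: 47.02
tcp_pos: [537.2, -73.0, 229.4]
tool_rot: [179.9, -0.3, 3.0]
wrist_force: [0.4, -0.3, -2.9]
width: 8.5
```

```bash

python3 -m creep '.12 -4 0 0 0 0 0.5;.12 -5 0 0 0 0 0.5;.12 -5 0 0 0 0 0.5;.12 -5 0 0 0 0 0.5;.12 -4 0 0 0 0 0.5;0 -1.8 0 0 0 -7 0.5;0 0 0 0 0 -7 0.5;0 0 0 0 0 0 0.5;0 0 0 0 0 0 0.5'
cat >> see.py <<'E'
def tray(path):
    s=imaging.snapshot("wrist"); cv2.imwrite(path,s["pixels"][:,:,::-1])
    return s
E
python3 -c "
from see import *
s=tray('pics/w14.png');print(s['eye'],s['rotation'])"
```

```text
t: 48.15
tcp_pos: [529.1, 174.9, 225.5]
tool_rot: [-180.0, 0.0, 16.8]
wrist_force: [-0.0, -0.4, -3.2]
width: 8.6
[594.7154519  194.93316004 369.15379541] [-1.57099455e+01  4.96257572e-02 -7.32605621e+01]
```

View pics/w14.png

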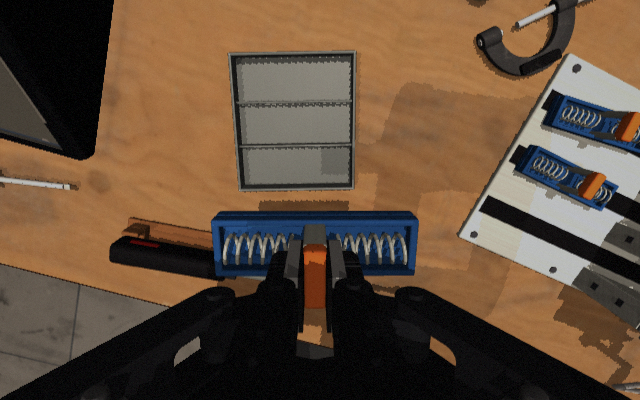

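```bash
cat >> see.py <<'E'
from scipy.optimize import least_squares
def fit(s,uv,q0=(591,195,17)):
    L=np.array([[67,60],[67,-60],[-67,-60],[-67,60]])
    P=np.array([px2w(s,*q,24)[:2] for q in uv])
    g=lambda q:(R.from_euler('z',q[2],degrees=True).apply(np.c_[L,np.zeros(4)])[:,:2]+q[:2]-P).ravel()
    r=least_squares(g,q0); return r.x,np.round(g(r.x),1)
def auto(s):
    hsv=cv2.cvtColor(s["pixels"],cv2.COLOR_RGB2HSV)
    m=cv2.inRange(hsv[:212],(0,0,0),(180,70,255)); m[:,:190]=0; m[:,420:]=0
    m=cv2.morphologyEx(m,cv2.MORPH_CLOSE,np.ones((5,5)))
    c=max(cv2.findContours(m,cv2.RETR_EXTERNAL,cv2.CHAIN_APPROX_NONE)[0],key=cv2.contourArea)
    p=cv2.approxPolyDP(c,8,True)[:,0]; return p
E
python3 - <<'E'
from see import *
s=dict(intrinsics=W1["intrinsics"],eye=[594.7154519,194.93316004,369.15379541],rotation=[-15.7099455,.0496257572,-73.2605621])
x,r=fit(s,[(229,53),(354,50),(355,189),(239,190)]);print(x,r)
s["pixels"]=cv2.imread('pics/w14.png')[:,:,::-1].copy(); p=auto(s);print(p.tolist(),[np.round(px2w(s,*q,24)[:2]) for q in p])
for row in (102,146): print(px2w(s,295,row,19))
t=R.from_euler('z',x[2],degrees=True)
for lx in (-44,0,44): c=t.apply([lx,0,0])[:2]+x[:2]; print(lx,c,rows([*c,100],x[2]))
E
```

```text
[568.42256399 208.07806242  17.9342582 ] [ 0.2  1.6  1.2 -1.7 -0.1  0.4 -1.3 -0.3]
[[355, 51], [228, 53], [239, 190], [353, 188]] [array([649., 172.]), array([613., 285.]), array([488., 245.]), array([524., 132.])]
[588.73612389 213.46424954  19.        ]
[547.33549769 201.70398869  19.        ]
-44 [526.56050376 194.52933872] (array([ 0.32, -1.95, 12.57]), array([-0.01,  0.03, -1.1 ]))
0 [568.42256399 208.07806242] (array([ 4.72, -2.04, 12.57]), array([-0.01,  0.03, -1.1 ]))
44 [610.28462421 221.62678612] (array([ 9.12, -2.12, 12.56]), array([-0.01,  0.03, -1.1 ]))
```

```bash

python3 -m creep '.32 -1.95 0 0 0 -1.1 0.5;0 0 4 0 0 0 0.5;0 0 5 0 0 0 0.5;0 0 4 0 0 0 0.5;0 0 2 0 0 0 0.5;0 0 1.5 0 0 0 0.5;0 0 0.8 0 0 0 0.5;0 0 0 0 0 0 0.5;0 0 0 0 0 0 0.5'
python3 -c "
from h import *
o=manip.get_obs();t=R.from_euler('z',-17.93,degrees=True);print(t.apply(o['tcp_pos']-[568.4,208.1,0]))"
python3 -m creep '0 0 0.8 0 0 0 0.5;0 0 0.6 0 0 0 0.5;0 0 0.4 0 0 0 0.5;0 0 0.2 0 0 0 0.5;0 0 0 0 0 0 0.5;0 0 0 0 0 0 0.5'
```

```text
t: 49.32
tcp_pos: [527.1, 195.0, 53.9]
tool_rot: [-180.0, -0.1, 18.1]
wrist_force: [-0.9, -0.5, -2.8]
width: 8.9
[-43.38044099   0.21697882  53.85553401]
t: 50.08
tcp_pos: [526.7, 194.8, 33.2]
tool_rot: [-180.0, -0.0, 18.1]
wrist_force: [-0.3, -0.0, -2.1]
width: 8.5
```

```bash

python3 -m creep '0 0 0.1 0 0 0 0.5;0 0 0 0 0 0 0.5;0 0 0 0 0 0 1.5;0 0 0 0 0 0 3;0 0 0 0 0 0 5;0 0 0 0 0 0 5;0 0 -2 0 0 0 5;0 0 -4 0 0 0 5;0 0 -5 0 0 0 5;0 0 -5 0 0 0 5'
python3 -m creep '0 0 -2 0 0 0 5;0 0 -1.5 0 0 0 5;0 0 0 0 0 0 5'
python3 -c "
from see import *
print(rows([560,-75,230],-7))"
```

```text
t: 51.32
tcp_pos: [526.4, 194.7, 193.6]
tool_rot: [-180.0, 0.0, 18.1]
wrist_force: [1.0, -0.2, 0.5]
width: 50.0
t: 51.7
tcp_pos: [526.9, 194.8, 227.4]
tool_rot: [-180.0, -0.1, 18.1]
wrist_force: [0.2, 0.3, -0.7]
width: 50.1
(array([-5.23, 26.68, -0.26]), array([-1.00e-02, -5.00e-02,  2.51e+01]))
```

```bash

python3 -m creep '-.9 4.45 0 0 0 0 5;-.87 4.45 0 0 0 0 5;-.87 4.45 0 0 0 0 5;-.87 4.45 0 0 0 0 5;-.87 4.45 0 0 0 0 5;-.87 4.45 0 0 0 0 5;0 0 0 0 0 9 5;0 0 0 0 0 9 5;0 0 0 0 0 7.1 5;0 0 0 0 0 0 5'
python3 -m creep '0 0 0 0 0 0 5'
python3 -c "
from see import *
carriers('pics/w15.png')"
```

```text
t: 52.95
tcp_pos: [559.4, -75.3, 225.7]
tool_rot: [-180.0, 0.1, -7.0]
wrist_force: [0.7, -0.1, -0.6]
width: 50.3
t: 53.08
tcp_pos: [559.6, -75.3, 226.3]
tool_rot: [-180.0, 0.1, -6.8]
wrist_force: [-0.7, -0.3, 0.4]
width: 50.0
sled [527.7 192.6] [29.6 99.8] yaw 18.1 bar [527.9 191.7] [24.1  9.6] 17.8 mag [-103.8  349.9]
sled [596.8 -77.9] [100.   31.7] yaw -8.0 bar [597.6 -79.3] [ 6.3 25. ] 83.3 mag [-0.6 89.7]
sled [656.9 -83.3] [ 31.4 100. ] yaw 0.5 bar [655.6 -83.4] [24.2  9.2] 0.3 mag [57.4 92.9]
```

```bash

python3 -m creep '3.75 -0.13 0 0 0 1.2 5;0 0 4 0 0 0 5;0 0 5 0 0 0 5;0 0 4 0 0 0 5;0 0 3 0 0 0 5;0 0 2 0 0 0 5;0 0 1 0 0 0 5;0 0 0 0 0 0 5;0 0 0 0 0 0 5'
python3 -m creep '0 0 0 0 0 0 3;0 0 0 0 0 0 2;0 0 0 0 0 0 1.5;0 0 0 0 0 0 1;0 0 0 0 0 0 0.5;0 0 0 0 0 0 0.5;0 0 0 0 0 0 0.5'
python3 -m creep '0 0 -0.3 0 0 0 0.5;0 0 -0.7 0 0 0 0.5;0 0 -2 0 0 0 0.5;0 0 -3 0 0 0 0.5;0 0 -4 0 0 0 0.5;0 0 -5 0 0 0 0.5;0 0 -4 0 0 0 0.5;0 0 0 0 0 0 0.5'
python3 -c "
from see import *
print(rows([529.1,174.9,225.5],16.8))"
```

```text
t: 54.25
tcp_pos: [597.5, -78.7, 37.9]
tool_rot: [180.0, -0.1, -8.2]
wrist_force: [0.4, -0.1, 1.1]
width: 49.9
t: 55.12
tcp_pos: [597.2, -78.6, 37.3]
tool_rot: [-180.0, -0.0, -8.2]
wrist_force: [0.3, 0.7, 5.9]
width: 8.8
t: 56.12
tcp_pos: [598.0, -78.9, 230.7]
tool_rot: [180.0, -0.3, -8.2]
wrist_force: [-1.4, -0.7, -2.1]
width: 8.2
(array([-10.44, -24.13,   0.45]), array([  0.1,  -0.3, -25. ]))
```

```bash

python3 -m creep '-1.74 -4.02 0 0 0 0 0.5;-1.74 -4.02 0 0 0 0 0.5;-1.74 -4.02 0 0 0 0 0.5;-1.74 -4.02 0 0 0 0 0.5;-1.74 -4.02 0 0 0 0 0.5;-1.74 -4.03 0 0 0 0 0.5;0 0 0 0 0 -9 0.5;0 0 0 0 0 -9 0.5;0 0 0.4 0 0 -7 0.5;0 0 0 0 0 0 0.5'
python3 -m creep '0 0 0 0 0 0 0.5'
python3 - <<'E'
from see import *
s=tray('pics/w16.png'); p=auto(s); print(p.tolist())
x,r=fit(s,[p[i] for i in np.lexsort((0*p[:,0],))][:4]) if 0 else (None,None)
P=sorted(p.tolist(),key=lambda q:q[1]); 
up=sorted(P[:2]); dn=sorted(P[-2:]); x,r=fit(s,[up[0],up[1],dn[1],dn[0]]); print(x,r)
t=R.from_euler('z',x[2],degrees=True)
for lx in (-44,0,44): c=t.apply([lx,0,0])[:2]+x[:2]; print(lx,c,rows([*c,53],x[2]))
E
```

```text
t: 57.38
tcp_pos: [527.7, 175.1, 222.0]
tool_rot: [-180.0, 0.1, 16.8]
wrist_force: [-0.3, 0.8, -2.7]
width: 8.7
t: 57.5
tcp_pos: [528.0, 175.1, 222.8]
tool_rot: [-180.0, 0.0, 16.6]
wrist_force: [-0.8, -0.3, -1.6]
width: 8.7
[[355, 49], [227, 52], [239, 190], [354, 188]]
[568.21466443 208.63068047  17.83493136] [ 0.7  1.   1.3 -0.6 -0.5 -0.9 -1.5  0.6]
-44 [526.32917932 195.15454834] (array([ 0.41, -1.97, 16.99]), array([-0.01,  0.02, -1.18]))
0 [568.21466443 208.63068047] (array([ 4.81, -2.06, 16.99]), array([-0.01,  0.02, -1.18]))
44 [610.10014953 222.1068126 ] (array([ 9.21, -2.16, 16.99]), array([-0.01,  0.02, -1.18]))
```

```bash

python3 -m creep '4.81 -2.06 0 0 0 -1.18 0.5;0 0 4 0 0 0 0.5;0 0 5 0 0 0 0.5;0 0 4 0 0 0 0.5;0 0 2 0 0 0 0.5;0 0 1.5 0 0 0 0.5;0 0 0.4 0 0 0 0.5;0 0 0 0 0 0 0.5;0 0 0 0 0 0 0.5'
python3 -c "
from h import *
o=manip.get_obs();t=R.from_euler('z',-17.85,degrees=True);print(t.apply(o['tcp_pos']-[568.3,208.4,0]))"
python3 -m creep '0 0 0.8 0 0 0 0.5;0 0 0.6 0 0 0 0.5;0 0 0.4 0 0 0 0.5;0 0 0.15 0 0 0 0.5;0 0 0 0 0 0 0.5;0 0 0 0 0 0 0.5'
```

```text
t: 58.68
tcp_pos: [568.7, 208.9, 55.0]
tool_rot: [180.0, -0.1, 18.0]
wrist_force: [-0.2, -1.4, -1.6]
width: 8.5
[ 0.52606009  0.33209622 55.00220232]
t: 59.42
tcp_pos: [568.4, 208.8, 34.7]
tool_rot: [-180.0, -0.0, 18.0]
wrist_force: [-0.6, 0.4, -1.5]
width: 8.5
```

```bash

python3 -m creep '0 0 0.15 0 0 0 0.5;0 0 0 0 0 0 0.5;0 0 0 0 0 0 1.5;0 0 0 0 0 0 3;0 0 0 0 0 0 5;0 0 0 0 0 0 5;0 0 -2 0 0 0 5;0 0 -4 0 0 0 5;0 0 -5 0 0 0 5;0 0 -5 0 0 0 5'
python3 -m creep '0 0 -2 0 0 0 5;0 0 -1.5 0 0 0 5;0 0 0 0 0 0 5'
python3 -c "
from see import *
print(rows([600,-80,230],-1))"
```

```text
t: 60.68
tcp_pos: [568.0, 208.7, 194.6]
tool_rot: [-180.0, 0.0, 18.0]
wrist_force: [0.6, 1.0, 0.8]
width: 50.2
t: 61.05
tcp_pos: [568.4, 208.8, 228.4]
tool_rot: [-180.0, -0.0, 18.0]
wrist_force: [-0.6, -0.2, -0.5]
width: 50.3
(array([-5.91, 28.44, -0.16]), array([-1.000e-02, -5.000e-02,  1.898e+01]))
```

```bash

python3 -m creep '-.98 4.74 0 0 0 0 5;-.98 4.74 0 0 0 0 5;-.98 4.74 0 0 0 0 5;-.98 4.74 0 0 0 0 5;-.98 4.74 0 0 0 0 5;-.98 4.74 0 0 0 0 5;0 0 0 0 0 9 5;0 0 0 0 0 9 5;0 0 0 0 0 0 5;0 0 0 0 0 0 5'
python3 -c "
from see import *
carriers('pics/w17.png'); print(rows([657,-83.3,37],0.3))"
```

```text
t: 62.3
tcp_pos: [600.0, -79.8, 227.3]
tool_rot: [-180.0, 0.1, 0.2]
wrist_force: [-0.9, 0.5, -1.0]
width: 50.0
sled [527.4 190.6] [ 33.9 103.2] yaw 18.4 bar [528.5 191.8] [25.3  9.5] 17.7 mag [-103.2  350. ]
sled [570.3 206.3] [ 30.  100.6] yaw 18.0 bar [570.2 205.8] [24.5  9.6] 17.7 mag [-63.5 369.2]
sled [656.5 -83.2] [28.6 99.7] yaw 0.1 bar [656.3 -86.2] [ 4.4 23.7] 86.0 mag [58.4 90.3]Traceback (most recent call last):
  File "<string>", line 3, in <module>
    carriers('pics/w17.png'); print(rows([657,-83.3,37],0.3))
    ~~~~~~~~^^^^^^^^^^^^^^^^
  File "see.py", line 13, in carriers
    cc=max(cv2.findContours(m,cv2.RETR_EXTERNAL,cv2.CHAIN_APPROX_NONE)[0],key=cv2.contourArea)
ValueError: max() iterable argument is empty
```

```bash

python3 -m creep '5.65 0.37 0 0 0 0 5;0 0 4 0 0 0 5;0 0 5 0 0 0 5;0 0 4 0 0 0 5;0 0 3 0 0 0 5;0 0 2 0 0 0 5;0 0 1 0 0 0 5;0 0 0 0 0 0 5;0 0 0 0 0 0 5'
python3 -m creep '0 0 0 0 0 0 3;0 0 0 0 0 0 2;0 0 0 0 0 0 1.5;0 0 0 0 0 0 1;0 0 0 0 0 0 0.5;0 0 0 0 0 0 0.5;0 0 0 0 0 0 0.5'
python3 -m creep '0 0 -0.3 0 0 0 0.5;0 0 -0.7 0 0 0 0.5;0 0 -2 0 0 0 0.5;0 0 -3 0 0 0 0.5;0 0 -4 0 0 0 0.5;0 0 -5 0 0 0 0.5;0 0 -4 0 0 0 0.5;0 0 0 0 0 0 0.5'
python3 -c "
from see import *
print(rows([528,175,223],16.8))"
```

```text
t: 63.48
tcp_pos: [657.2, -83.7, 39.2]
tool_rot: [180.0, -0.1, -0.0]
wrist_force: [-0.6, -0.3, 0.1]
width: 50.3
t: 64.35
tcp_pos: [656.8, -83.7, 38.3]
tool_rot: [180.0, -0.0, -0.0]
wrist_force: [-0.2, 0.1, 5.8]
width: 8.4
t: 65.35
tcp_pos: [657.5, -83.8, 233.2]
tool_rot: [179.9, -0.4, -0.0]
wrist_force: [-0.3, 0.4, -2.6]
width: 8.5
(array([-12.97, -25.88,   0.89]), array([  0.14,  -0.36, -16.82]))
```

Bottom ≈ TCP − 30.3 → release at about TCP 34.5.

```bash

python3 -m creep '-2.16 -4.31 0 0 0 0 0.5;-2.16 -4.31 0 0 0 0 0.5;-2.16 -4.31 0 0 0 0 0.5;-2.16 -4.31 0 0 0 0 0.5;-2.16 -4.31 0 0 0 0 0.5;-2.16 -4.31 0 0 0 0 0.5;0 0 0 0 0 -8.4 0.5;0 0 0.9 0 0 -8.4 0.5;0 0 0 0 0 0 0.5;0 0 0 0 0 0 0.5'
python3 - <<'E'
from see import *
s=tray('pics/w18.png'); p=auto(s); print(p.tolist())
P=sorted(p.tolist(),key=lambda q:q[1]); 
up=sorted(P[:2]); dn=sorted(P[-2:]); x,r=fit(s,[up[0],up[1],dn[1],dn[0]]); print(x,r)
t=R.from_euler('z',x[2],degrees=True)
for lx in (0,44): c=t.apply([lx,0,0])[:2]+x[:2]; print(lx,c,rows([*c,55],x[2]))
E
```

```text
t: 66.6
tcp_pos: [527.1, 174.9, 219.3]
tool_rot: [-180.0, 0.0, 16.6]
wrist_force: [-0.3, 0.5, -1.9]
width: 8.6
[[356, 47], [226, 51], [238, 190], [354, 188]]
[568.17988267 208.73673307  17.73353113] [ 1.2  1.   0.8 -0.2 -0.5 -1.2 -1.5  0.5]
0 [568.17988267 208.73673307] (array([ 4.9 , -2.07, 16.43]), array([-0.01, -0.01, -1.13]))
44 [610.0891518  222.13871655] (array([ 9.3 , -2.16, 16.43]), array([-0.01, -0.01, -1.13]))
```

```bash

python3 -m creep '4.65 -1.08 0 0 0 0 0.5;4.65 -1.08 0 0 0 -1.1 0.5;0 0 4 0 0 0 0.5;0 0 5 0 0 0 0.5;0 0 4 0 0 0 0.5;0 0 2 0 0 0 0.5;0 0 1.2 0 0 0 0.5;0 0 0 0 0 0 0.5;0 0 0 0 0 0 0.5'
python3 -c "
from h import *
o=manip.get_obs();t=R.from_euler('z',-17.8,degrees=True);print(t.apply(o['tcp_pos']-[568.2,208.5,0]))"
python3 -m creep '0 0 0.8 0 0 0 0.5;0 0 0.6 0 0 0 0.5;0 0 0.4 0 0 0 0.5;0 0 0.15 0 0 0 0.5;0 0 0 0 0 0 0.5;0 0 0 0 0 0 0.5'
```

```text
t: 67.78
tcp_pos: [610.6, 222.7, 58.5]
tool_rot: [180.0, -0.1, 17.9]
wrist_force: [-0.0, 0.4, -1.7]
width: 8.4
[44.71874662  0.59368119 58.5329276 ]
t: 68.53
tcp_pos: [610.0, 222.6, 37.7]
tool_rot: [-180.0, -0.0, 17.9]
wrist_force: [0.2, -0.5, -1.8]
width: 8.4
```

```bash

python3 -m creep '0 0 0.2 0 0 0 0.5;0 0 0.12 0 0 0 0.5;0 0 0 0 0 0 0.5;0 0 0 0 0 0 1.5;0 0 0 0 0 0 3;0 0 0 0 0 0 5;0 0 0 0 0 0 5;0 0 -2 0 0 0 5;0 0 -4 0 0 0 5;0 0 -5 0 0 0 5'
python3 -m creep '0 0 -5 0 0 0 5;0 0 -2 0 0 0 5;-4.5 0 -2 0 0 0 5;-4.5 0 -2 0 0 0 5;0 0 0 0 0 0 5;0 0 0 0 0 0 5'
python3 -c "
from see import *
s=tray('pics/w19.png')
i=cv2.imread('pics/w19.png'); cv2.imwrite('pics/w19c.png',cv2.resize(i[0:260,130:450],None,fx=2.3,fy=2.3))
print(rows([411.5,-282,300],-7.4))"
```

```text
t: 69.78
tcp_pos: [609.5, 222.5, 146.4]
tool_rot: [-180.0, 0.0, 17.9]
wrist_force: [1.6, -0.3, -0.4]
width: 49.8
t: 70.53
tcp_pos: [524.5, 195.0, 255.4]
tool_rot: [-180.0, -0.1, 17.9]
wrist_force: [0.5, -0.9, -0.5]
width: 49.9
(array([-25.41,  41.92,  -4.55]), array([-1.000e-02, -2.000e-02,  2.528e+01]))
```

View pics/w19c.png

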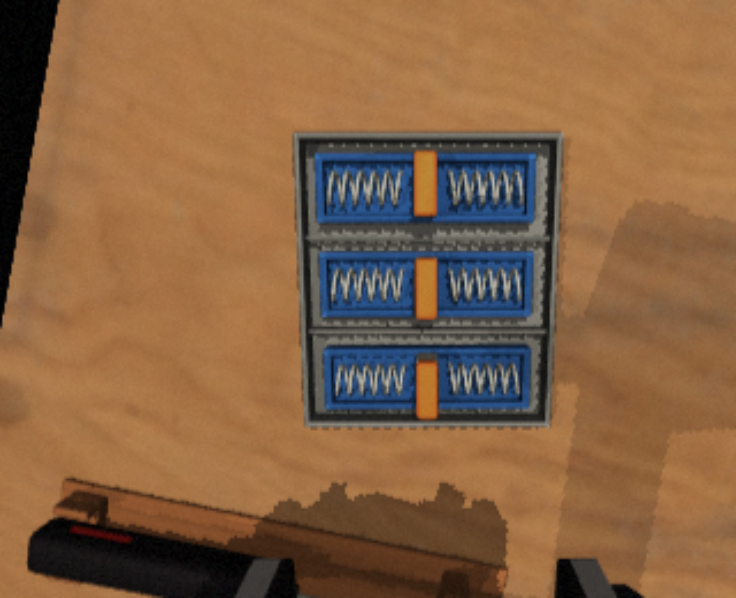

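```bash

python3 -m creep '-2.823 4.658 -.5 0 0 0 8.5;-2.823 4.658 -.5 0 0 0 8.5;-2.823 4.658 -.5 0 0 0 8.5;-2.823 4.658 -.5 0 0 0 8.5;-2.823 4.658 -.5 0 0 0 8.5;-2.823 4.658 -.5 0 0 0 8.5;-2.823 4.658 -.5 0 0 0 8.5;-2.823 4.658 -.5 0 0 0 8.5;-2.823 4.658 -.5 0 0 0 8.5;0 0 0 0 0 8.5 8.5'
python3 -m creep '0 0 0 0 0 8.5 8.5;0 0 0 0 0 8.3 8.5;0 0 0 0 0 0 8.5;0 0 0 0 0 0 8.5'
python3 -c "
from see import *
print(rows([411.5,-281.5,157],-7.2))"
```

```text
t: 71.82
tcp_pos: [410.5, -285.6, 298.4]
tool_rot: [-179.9, 0.1, 9.1]
wrist_force: [0.3, 0.7, -1.0]
width: 84.9
t: 72.32
tcp_pos: [411.4, -282.2, 299.0]
tool_rot: [-180.0, 0.0, -7.2]
wrist_force: [-0.0, -0.2, -0.5]
width: 85.2
(array([ 1.00e-02, -7.00e-02,  1.42e+01]), array([-0.03,  0.03, -0.02]))
```

Descend, cage the grip, and sweep back (tool −y) with a small overshoot.

```bash

python3 -m creep '0 -0.07 3.5 0 0 0 8.5;0 0 4 0 0 0 8.5;0 0 4 0 0 0 8.5;0 0 2.7 0 0 0 8.5;0 0 0 0 0 0 8.5;0 0 0 0 0 0 5;0 0 0 0 0 0 2.4;0 0 0 0 0 0 2.4;0 0 0 0 0 0 2.4;0 0 0 0 0 0 2.4'
python3 -m creep '0 0 0 0 0 0 2.4;0 0 0 0 0 0 2.4;0 -0.68 -0.56 0 0 0 2.4;0 -0.68 -0.56 0 0 0 2.4;0 -0.78 -0.42 0 0 0 2.4;0 -0.78 -0.42 0 0 0 2.4;0 -0.84 -0.26 0 0 0 2.4;0 -0.84 -0.26 0 0 0 2.4;0 -0.88 -0.09 0 0 0 2.4;0 -0.88 -0.09 0 0 0 2.4'
python3 -m creep '0 -0.88 0.09 0 0 0 2.4;0 -0.88 0.09 0 0 0 2.4;0 -0.84 0.26 0 0 0 2.4;0 -0.84 0.26 0 0 0 2.4;0 -0.78 0.42 0 0 0 2.4;0 -0.78 0.42 0 0 0 2.4;0 -0.68 0.56 0 0 0 2.4;0 -0.83 0.56 0 0 0 2.4;0 -0.1 0 0 0 0 2.4;0 0 0 0 0 0 2.4'
```

```text
t: 73.58
tcp_pos: [411.3, -281.4, 157.4]
tool_rot: [-180.0, -0.0, -7.4]
wrist_force: [0.2, 0.7, 0.5]
width: 23.8
t: 74.82
tcp_pos: [419.5, -217.4, 183.8]
tool_rot: [-180.0, 0.0, -7.4]
wrist_force: [-0.6, -0.0, 0.8]
width: 24.2
t: 76.08
tcp_pos: [427.9, -152.4, 157.2]
tool_rot: [-180.0, 0.0, -7.4]
wrist_force: [-1.3, 3.1, 0.1]
width: 24.0
```

```bash

python3 -m creep '0 0.2 0 0 0 0 2.8;0 0 0 0 0 0 5;0 0 0 0 0 0 8.5;0 0 0 0 0 0 8.5;0 0 0 0 0 0 8.5;0 0 0 0 0 0 8.5;0 0 -3 0 0 0 8.5;0 0 -4 0 0 0 8.5;0 0 -4 0 0 0 8.5;0 0 -3 0 0 0 8.5'
python3 -m creep '0 0 0 0 0 0 8.5;0 0 0 0 0 0 8.5'
python3 -c "
from see import *
s=snap('wrist','pics/w20.png'); print(s['eye'],s['rotation'])
print('pred grip ends', w2px(s,[mag(-133,-6.4,175.6),mag(-158,-6.4,175.6),mag(-158,-6.4+4,175.6-4)]))
s=snap('top','pics/t20.png',(120,40,520,340),1.6)
a=cv2.imread('pics/w20.png'); b=cv2.imread('pics/t20.png'); cv2.imwrite('pics/c20.png',np.vstack([a[60:300,:],b[:340]]))"
```

```text
t: 77.32
tcp_pos: [427.8, -154.8, 299.1]
tool_rot: [180.0, -0.1, -7.4]
wrist_force: [-0.2, -0.3, 0.7]
width: 85.2
t: 77.58
tcp_pos: [427.6, -154.7, 296.6]
tool_rot: [-180.0, 0.0, -7.4]
wrist_force: [-0.1, -0.1, -1.5]
width: 84.9
[ 495.54468375 -163.47831684  440.22709181] [-1.57283919e+01  8.03119240e-02 -9.74966573e+01]
pred grip ends [[315.04671621 157.33829931]
 [315.19663882 188.65208567]
 [310.22810632 187.4619651 ]]
```

View pics/c20.png

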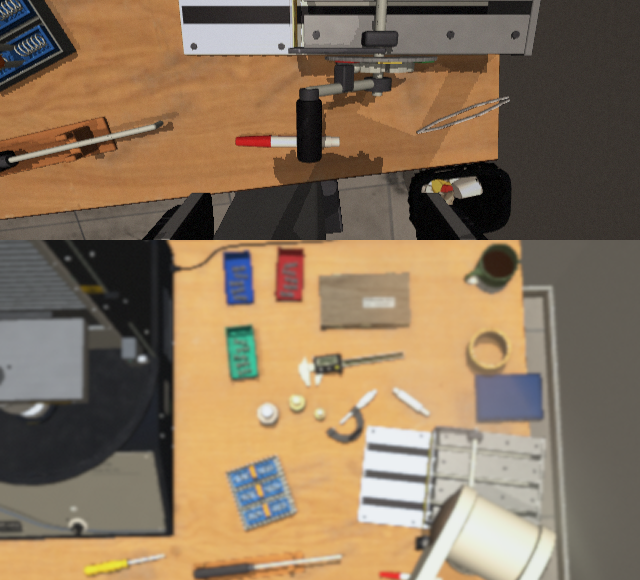

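```bash
python3 - <<'E'
from h import *
def g(path,s,r,c0,c1,sc=1):
    i=cv2.imread(path).astype(int).sum(2)
    for row in r:
        k=np.where(i[row,c0:c1]<150)[0]+c0; m=(k[0]+k[-1])/2
        print(path,row,k[0],k[-1],np.round(tomag(px2w(s,m/sc,row/sc,175.6)),1))
g('pics/w1.png',W1,(300,315,330,340),390,432,1.25)
s=dict(intrinsics=W1["intrinsics"],eye=[495.54468375,-163.47831684,440.22709181],rotation=[-15.7283919,.080311924,-97.4966573])
g('pics/w20.png',s,(160,170,180,190,200,210),280,340)
s=dict(intrinsics=W1["intrinsics"],eye=[495.87131329,-163.32777165,301.00356231],rotation=[-15.7,.08,-97.4])
g('pics/w2.png',s,(240,260),285,346)
E
```

```text
pics/w1.png 300 398 424 [-144.6   -6.4  175.6]
pics/w1.png 315 394 425 [-156.8   -5.5  175.6]
pics/w1.png 330 390 423 [-169.3   -3.5  175.6]
pics/w1.png 340 396 423 [-177.7   -6.   175.6]
pics/w20.png 160 297 320 [-135.1   -1.3  175.6]
pics/w20.png 170 296 321 [-142.9   -1.2  175.6]
pics/w20.png 180 297 321 [-150.9   -1.5  175.6]
pics/w20.png 190 297 321 [-159.1   -1.5  175.6]
pics/w20.png 200 297 321 [-167.4   -1.4  175.6]
pics/w20.png 210 297 321 [-175.8   -1.3  175.6]
pics/w2.png 240 285 345 [-143.3   -6.2  175.6]
pics/w2.png 260 285 345 [-151.9   -6.2  175.6]
```

```bash

python3 -m creep '0 -0.5 4 0 0 0 8.5;0 0 4 0 0 0 8.5;0 0 4 0 0 0 8.5;0 0 2.4 0 0 0 8.5;0 0 0 0 0 0 8.5;0 0 0 0 0 0 5;0 0 0 0 0 0 2.4;0 0 0 0 0 0 1.5;0 0 0 0 0 0 1.5;0 0 0 0 0 0 1.5'
python3 -m creep '0 0 0 0 0 0 1.5;0 0 0 0 0 0 1.5;0 0 0 0 0 0 1.5'
python3 -m creep '0 0.12 -0.12 0 0 0 1.5;0 0.12 -0.12 0 0 0 1.5;0 0.12 -0.12 0 0 0 1.5;0 0.12 -0.12 0 0 0 1.5;0 0 0 0 0 0 1.5;0 0 0 0 0 0 1.5;0 0 0 0 0 0 1.5'
python3 -c "
from h import *
print(tomag(manip.get_obs()['tcp_pos']))"
```

```text
t: 78.92
tcp_pos: [428.5, -149.8, 153.6]
tool_rot: [-180.0, -0.0, -7.4]
wrist_force: [0.1, 1.6, 3.5]
width: 18.5
t: 79.3
tcp_pos: [428.5, -149.7, 153.5]
tool_rot: [-180.0, -0.0, -7.4]
wrist_force: [0.8, 2.4, 4.8]
width: 18.3
t: 80.18
tcp_pos: [427.9, -153.5, 157.6]
tool_rot: [-179.9, 0.0, -7.4]
wrist_force: [6.6, 9.8, -1.6]
width: 18.1
[-159.66292029   -5.18297306  157.64559137]
```

```bash

python3 -m creep '0 0.15 -0.1 0 0 0 1.5;0 0 0 0 0 0 1.5;0 0 0 0 0 0 1.5;0 0 0 0 0 0 2.2;0 0 0 0 0 0 3;0 0 0 0 0 0 5;0 0 0 0 0 0 8.5;0 0 0 0 0 0 8.5;0 0 0 0 0 0 8.5'
python3 -m creep '0 0 -3 0 0 0 8.5;0 0 -4 0 0 0 8.5;0 0 -4 0 0 0 8.5;0 0 -3 0 0 0 8.5;0 0 0 0 0 0 8.5;0 0 0 0 0 0 8.5;0 0 0 0 0 0 8.5'
cat > lev.py <<'E'
from h import *
s=imaging.snapshot("wrist"); i=s["pixels"].astype(int).sum(2)
for row in (170,180,190,200):
    k=np.where(i[row,280:345]<150)[0]+280; print(row,k[0],k[-1],np.round(tomag(px2w(s,(k[0]+k[-1])/2,row,175.6)),1))
o=manip.get_obs(); print(o['t'],tomag(o['tcp_pos']))
E
python3 lev.py
```

```text
t: 81.3
tcp_pos: [427.6, -156.1, 159.1]
tool_rot: [-180.0, 0.0, -7.4]
wrist_force: [-0.3, -0.4, -0.5]
width: 84.9
t: 82.18
tcp_pos: [427.4, -155.9, 298.2]
tool_rot: [-180.0, 0.1, -7.4]
wrist_force: [0.3, -0.7, 0.6]
width: 85.1
170 295 320 [-143.4   -1.7  175.6]
180 295 319 [-151.5   -1.2  175.6]
190 295 320 [-159.7   -1.5  175.6]
200 296 319 [-168.    -1.4  175.6]
82.225 [-159.91118348   -7.63651823  298.28028119]
```

```bash

python3 -c "
from h import *
print(rows([499.75,-150.28,330.24],-6.49))
s=dict(intrinsics=W1['intrinsics'],eye=np.array([412,-281.7,294.5])+rot([0,0,-7.4]).apply([68.6,0,143.7]),rotation=[-15.7,0.1,-97.4])
i=cv2.imread('pics/w3b.png').astype(int).sum(2)
for row in (160,170,180,190,200,210):
    k=np.where(i[row,285:345]<150)[0]+285; print(row,k[0],k[-1],np.round(tomag(px2w(s,(k[0]+k[-1])/2,row,175.6)),1))
"
```

```text
(array([ 7.1, -1.5, -3.2]), array([-0.04,  0.07, -0.93]))
160 303 322 [-134.1 -132.4  175.6]
170 300 325 [-141.9 -132.4  175.6]
180 300 325 [-149.8 -132.3  175.6]
190 300 325 [-157.9 -132.3  175.6]
200 301 325 [-166.1 -132.6  175.6]
210 301 324 [-174.5 -132.2  175.6]
```

```bash

python3 -m creep '2.37 -.5 -1.07 0 0 0 8.5;2.37 -.5 -1.07 0 0 0 8.5;2.36 -.5 -1.06 0 0 -0.93 8.5;0 0 0 0 0 0 8.5;0 0 0 0 0 0 8.5;0 0 0 0 0 0 8.5'
python3 - <<'E'
from h import *
s=imaging.snapshot("wrist"); print(s["eye"],s["rotation"]); im=s["pixels"][:,:,::-1].copy(); cv2.imwrite('pics/w21.png',im)
a=cv2.resize(cv2.imread('pics/w1.png'),(640,400),interpolation=cv2.INTER_AREA)
for n,i in (('w1',a),('now',im)):
    g=i.astype(int).sum(2)
    for row in (238,250,262,274):
        k=np.where(g[row,300:360]<110)[0]+300; print(n,row,k[0],k[-1])
cv2.imwrite('pics/cmp.png',np.hstack([cv2.resize(q[120:300,240:440],None,fx=2,fy=3,interpolation=cv2.INTER_CUBIC) for q in (a,im)]))
E
```

```text
t: 82.98
tcp_pos: [499.4, -150.4, 330.9]
tool_rot: [-180.0, 0.0, -6.5]
wrist_force: [-0.7, 0.3, -0.1]
width: 85.0
[ 567.36463459 -158.0581725   474.54948828] [-1.57052757e+01  6.63560875e-02 -9.65916567e+01]
w1 238 318 339
w1 250 318 339
w1 262 318 338
w1 274 318 339
now 238 313 334
now 250 313 333
now 262 312 333
now 274 312 339
```

```bash

python3 -c "
from h import *
print(rows(mag(-159.5,-2,152.5),-7.4))"
python3 -m creep '-2.37 .5 1.07 0 0 0 8.5;-2.37 .5 1.07 0 0 0 8.5;-2.36 .0 1.06 0 0 0.93 8.5;0 0 4 0 0 0 8.5;0 0 4 0 0 0 8.5;0 0 4 0 0 0 8.5;0 0 2.5 0 0 0 8.5;0 0 0 0 0 0 5;0 0 0 0 0 0 2.4'
python3 -m creep '0 0 0 0 0 0 2.4;0 0 0 0 0 0 2.4;0 0 0 0 0 0 2.4;0 0 0 0 0 0 2.4;0 0 0 0 0 0 2.4'
python3 -c "
from h import *
print(tomag(manip.get_obs()['tcp_pos']))"
```

```text
(array([-7.04,  0.81, 17.85]), array([-0.01,  0.01,  0.89]))
t: 84.15
tcp_pos: [428.5, -152.5, 155.4]
tool_rot: [180.0, -0.1, -7.4]
wrist_force: [-0.5, 0.1, 0.4]
width: 51.1
t: 84.78
tcp_pos: [428.2, -152.2, 154.1]
tool_rot: [-180.0, 0.0, -7.4]
wrist_force: [0.2, 1.4, 1.4]
width: 24.1
[-159.52600242   -3.86132659  154.10994044]
```

Now push the lever gently toward −y in 1 mm steps, reading the force.

```bash

python3 -m creep '0 0.1 -.05 0 0 0 2.4;0 0 0 0 0 0 2.4;0 0 0 0 0 0 2.4'|egrep 'tcp|force'
python3 -m creep '0 0.1 -.05 0 0 0 2.4;0 0 0 0 0 0 2.4;0 0 0 0 0 0 2.4'|egrep 'tcp|force'
python3 -m creep '0 0.1 -.05 0 0 0 2.4;0 0 0 0 0 0 2.4;0 0 0 0 0 0 2.4'|egrep 'tcp|force'
python3 -m creep '0 0.1 -.1 0 0 0 2.4;0 0 0 0 0 0 2.4;0 0 0 0 0 0 2.4'|egrep 'tcp|force'
python3 -m creep '0 0.1 -.1 0 0 0 2.4;0 0 0 0 0 0 2.4;0 0 0 0 0 0 2.4'|egrep 'tcp|force'
```

```text
tcp_pos: [428.2, -152.8, 154.7]
wrist_force: [0.9, 5.4, 3.0]
tcp_pos: [428.1, -153.5, 155.3]
wrist_force: [-0.1, 9.7, 4.6]
tcp_pos: [428.1, -154.1, 155.9]
wrist_force: [1.3, 13.4, 7.5]
tcp_pos: [427.9, -155.1, 156.9]
wrist_force: [-0.2, 13.8, 8.5]
tcp_pos: [427.8, -156.0, 157.9]
wrist_force: [0.5, 14.8, 7.6]
```

```bash

python3 -m creep '0 -0.2 .1 0 0 0 2.4;0 -0.2 .1 0 0 0 2.4;0 0 0 0 0 0 2.4;0 0 0 0 0 0 2.8;0 0 0 0 0 0 5;0 0 0 0 0 0 8.5;0 0 0 0 0 0 8.5;0 0 0 0 0 0 8.5;0 0 0 0 0 0 8.5'
python3 -m creep '0 0 -3 0 0 0 8.5;0 0 -4 0 0 0 8.5;0 0 -4 0 0 0 8.5;0 0 -3 0 0 0 8.5;0 0 0 0 0 0 8.5;0 0 0 0 0 0 8.5;0 0 0 0 0 0 8.5'
python3 lev.py
```

```text
t: 87.78
tcp_pos: [428.1, -153.2, 155.6]
tool_rot: [-180.0, 0.0, -7.4]
wrist_force: [-0.4, -0.2, 0.1]
width: 84.6
t: 88.65
tcp_pos: [427.9, -153.1, 294.6]
tool_rot: [-180.0, 0.1, -7.4]
wrist_force: [-0.6, 1.0, 0.2]
width: 85.2
170 298 323 [-142.6   -1.2  175.6]
180 299 323 [-150.5   -1.5  175.6]
190 299 323 [-158.6   -1.5  175.6]
200 299 323 [-166.8   -1.4  175.6]
88.7 [-159.72490675   -4.78744595  294.77549204]
```

```bash
python3 -m creep '0 0 -3 0 0 0 8.5;0 0 0 0 0 0 8.5'; python3 -c "
from rig import finish_job
print(finish_job())"
```

```text
t: 88.95
tcp_pos: [428.5, -153.4, 326.9]
tool_rot: [180.0, -0.1, -7.4]
wrist_force: [0.4, -0.2, -0.5]
width: 85.4
the job is handed in; nothing more can be done
None
```

The job is done and handed in at about 89 s. One check disagreed: the gate lever's exact rest angle at red.

**What was done:**
- The lever went to green.
- All three carriers were drawn onto the apron with the hook. None tipped.
- The hook went back in its rest before the carriers were trayed, so that the gripper was free.
- The tray had been knocked about 24 mm aside. I re-measured it before each placing.
- Each carrier went into its own compartment, and the lever was then thrown back to red.

**Last checks:** Pictures show three upright carriers flat in the tray, the hook in its rest and the bystanders apparently where they were. I judged the gate shut from the same pictures.

**Check that disagreed:** The lever grip now rests about 4–5 mm (roughly 0.06 rad) further toward the mouths than in the first picture. I moved it back twice, and each time it sprang to the same place. I take that as the red notch holding it, but it could be resting near its stop.

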